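Put the spare motor away in the drawer

TASK

Take the motor with the yellow end cap off the sloping rack under the lamp bar, lay it down gently inside the open blue-fronted top drawer and let go of it; do not drop it. Then push that drawer fully shut without slamming it. Leave the red-capped motor on the rack and the other things on the table as they are.

Things in the scene. Friction and masses are not known exactly. Their poses are not given: they have to be found in the camera images.
- spare_motor: Motor to put away: black square frame 42 x 76 x 42 mm (own x, y, z), YELLOW end cap at -y, aluminium flange at +y with a shaft and brass pulley (20 mm diameter) out 24 mm; 100 mm over all, 0.3 to 0.55 kg. Origin: centre of the frame's underside. Starts in one of the rack's two places, z square to the slope, x up the slope. Grip across x (42 mm), tool square to the slope.
- spare_motor_center (a point): Centre of the spare motor's 42 x 76 x 42 mm frame, axes as the motor's.
- other_motor: The same motor with a RED end cap, in the rack's other place (places 140 mm apart along the rack's y; which motor is in which varies). It stays where it is. Origin and axes as for spare_motor.
- rack: Fixed green plate, 150 x 280 mm (x, y), rising 36 degrees to its +x (away from the robot); middle of its face 80 mm up. A lip at its low edge, 10 mm proud, holds the motors. A white lamp bar along y, 20 mm diameter, axis at x = -0.051, 247 mm up, hangs above them on posts at y = -0.165 and 0.165: come in under it from the robot's side, tool tilted. Origin: on the table under the plate's middle.
- cabinet_front (a point): Middle of the top front edge of the fixed grey cabinet housing, 220 mm above the table. The cabinet is 250 x 240 x 220 mm (x, y, z), two blue-fronted drawers one above the other; its front faces its own -x (to the robot), drawers slide out along -x. The housing reaches 235 mm from here along +x; small cases 45 mm tall stand on top, 130 mm or more behind this edge.
- cabinet_drawer0 (a joint): Opening of the top drawer in m: 0 is fully shut with its front flush, 0.173 is the end stop; it starts open by 0.14 to 0.165. It slides with about 1 N friction.
- drawer_floor (a point): Centre of the top drawer's inner floor, 120 mm above the table; moves with the drawer, axes as cabinet_front's. Inside 205 x 198 mm (x, y), walls 78 mm high. Inner face of the front at x = -0.1025; the housing covers the drawer beyond x = opening - 0.1085, leaving 134 to 159 mm uncovered. Front panel: outer face at x = -0.1235, top edge 87 mm above this floor.
- cabinet_drawer0_handle (a point): Middle of the top drawer's steel bar handle: a horizontal bar of 11 mm diameter, 120 mm long along y, 35 mm in front of the drawer's front face and 182 mm above the table. Moves with the drawer.
- spray_can: Loose red can, 56 mm diameter, 150 mm tall, upright on the table between rack and cabinet. Origin: centre of its underside. Leave alone.
- wrench: Loose wrench 170 mm long, lying flat on the table. Leave alone.
- bearing: Loose steel bearing ring, 60 mm diameter, 16 mm high, on the table. Leave alone.
- grease_pot: Loose white pot, 70 mm diameter, 60 mm tall, on the table left of centre near the robot. Leave alone.
- screwdriver: Loose screwdriver 180 mm long, lying on the table. Leave alone.
- pulley_bin: Loose open red bin 160 x 120 x 70 mm on the table to the right of the cabinet. Leave alone.
Things that resemble listed ones, but are neither listed nor needed, are in the scene too. Leave any pink or white look-alike of the spare_motor alone.

How it is judged:
By the outcome, as a careful person would: the job done as asked, in the order asked, and still so for the second after the job is handed in, with the robot touching nothing.
It also fails if it takes over 66 s, if anything falls off the work surface, if the arm or the gripper's body presses on something with over 40 N, if the wrist force passes 120 N, or if a joint passes its speed limit or range.

ROBOT

A 7-joint arm with a two-finger parallel gripper is mounted at the origin on the work surface. World frame = base frame: x ahead of the robot, y to its left, z up, the work surface at z = 0. Lengths are in m, angles in rad, forces in N, time in s.
With the tool pointing down it reaches from about 0.425 to 0.925 m from the base axis. Payload 6.8 kg.
Tool frame: the origin (TCP) lies at the very end of the fingers, on their centre line; the grasp point (between the pads) lies 19 mm behind it (grip_point_offset is the distance from the TCP to the grasp point, in m); z points along the fingers, y is the line along which they close (so a half turn about z gives the same grasp; the last joint's range is limited). The gripper opens to 85 mm and grips with 20 to 120 N. Pads are 22 mm wide; open, the fingers measure 114 mm over their backs; the gripper's body (76 mm by 85 mm) begins 54 mm behind the grasp point. The pads swing forward as they close: fully open they stand 13 mm farther back than shut.
Start: joints at [-1.451, 0.477, 0.022, 1.555, -0.011, 1.109, -0.083], TCP at [0.152, 0.658, 0.203] pointing down, gripper open.
Joint ranges: [-2.96, 2.96], [-0.34, 2.1], [-1.41, 1.46], [0.24, 2.44], [-1.37, 4.51], [0.17, 1.92], [-2.96, 2.96]. Speed limits (rad/s): [2.39, 2.39, 3.14, 3.14, 3.14, 3.14, 3.14].

INTERFACE

Orientations are given as a unit quaternion [w, x, y, z].
In Python, from station import * gives the robot as it stands.
- The arm moves only by the tool carry_out, never from a script. Its argument "rows" is text: rows parted by semicolons, each of 4 numbers parted by spaces: the shift along the world's x, y, z in mm, then the turn about the world's z in degrees. In form: dx dy dz yaw; .... A call has 1 to 10 rows; each row shifts and turns the commanded pose from where the row before left it; what a row does not reach is not made up. A row lasts 1/8 s, in which the tool goes at most 62.5 mm and 10.7 degrees, less where a joint would pass 70% of its speed; a pose out of reach is approached as far as the arm can. A call is refused whole if a number of a shift passes 62.5 or a number of a turn 10.7, either way. A call with a gripper value outside its range is refused whole. "claw" is the finger opening in mm, from 0 to 85.4, set as the call begins (left out, the last holds). The fingers move at their own pace and stop on an object; "force" is the grip in N (left out, the last holds). Time passes only in rows, so rows that do not move let the fingers close. It gives the time, the measured TCP pose, the force, the opening and the grip force at its end, in the units of the state.
- get_obs(): the state, without advancing time (a new reading comes with each control period).
- read_camera(name): name is "side" or "top"; returns a dict with "img" (420x560x3 uint8, blue, green, red), "fov_y" (degrees; the focal length in pixels is half the picture's height over the tangent of half this angle, whatever the lens; pixels are square), "cx", "cy" (the principal point, pixels), "world_to_cam" (4x4, takes a point from world to camera coordinates). Camera axes: x right, y up, looking along -z (the intrinsics and any distortion apply to the point x, -y, -z); pixel columns grow to the right and rows downward; lengths in m; the calibration is good to about 2 mm. A picture is of the moment at which its call begins. There is no depth.
- hand_in(): hands the job in; it is judged then, once.
Trained networks look in the newest picture that a camera, given by its name, has taken for a name from the list of things; names that differ only in an ending like _2 or _b are one class to them, and where a whole thing is asked for, a point or a joint stands for the part that bears it (a point fixed in the world has none). Each returns a list of dicts, best first, with "confidence" (0 to 1); they miss things now and then, are a little off and sometimes report something else, mostly with a low value. They report only what shows in the picture. A call takes as long as a camera call. They do not tell look-alikes from the thing itself.
- recognise(camera, thing): "centre" ([column, row] in pixels, amid what is visible of it).
- outline_of(camera, thing): "pixels" (420x560 bool, what is visible of it) and "centre" ([column, row] in pixels, amid what is visible of it).
- place_of(camera, thing): "centre" ([column, row] in pixels: a listed point, or the origin of a listed thing).
The state is a dict: "t": time; "q": joint angles; "joint_vel": joint speeds; "joint_torque": joint torques, N m; "eef_pos": TCP position; "tool_rot": TCP orientation; "contact_force": force on the tool from outside, world axes, zero at the start; "torque": the same for the moment, N m; "gripper_width": opening from 0.0 (shut) to 1.0 (fully open); "grasp_force": force on a finger pad.
Only numpy, scipy, OpenCV 4.12 (cv2) and the standard library are available. Lean on these libraries where they do the work, as an engineer would, in place of code of your own. Each camera call takes 0.05 s, during which the arm holds its last target. There are 200 camera calls.

## Working session

There is one attempt and no reset: what is moved stays moved. The work goes in short steps, Python scripts to look and compute and a tool call to move; the robot and the scene stay as the last step left them, time stands still between calls to the robot, and variables do not carry over. Pictures are saved under pics/ and viewed, at most 10 in all, crops included, and the job is handed in when it is done.

Besides the shell and the picture viewer there is one more tool, called after ">>>" by a JSON object that holds its "method" and its "body", one argument or row to a line. carry_out: Moves the arm, as the interface text tells. Its arguments: {"type":"object","properties":{"rows":{"type":"string"},"claw":{"type":"number"},"force":{"type":"number"}},"required":["rows"]}

```bash
ls; mkdir -p pics
cat > h.py <<'E'
from station import *
import numpy as np, cv2
E
python3 - <<'E'
from h import *
for c in ("side","top"):
    r=read_camera(c); cv2.imwrite(f"pics/{c}0.png",r["img"])
    print(c,r["fov_y"],r["cx"],r["cy"],[k for k in r]); print(np.round(r["world_to_cam"],4).tolist())
    for n in ["spare_motor","spare_motor_center","other_motor","rack","cabinet_front","drawer_floor","cabinet_drawer0_handle","spray_can"]:
        print(n,[(np.round(d["centre"],1).tolist(),round(d["confidence"],2)) for d in place_of(c,n)][:4])
print(get_obs())
E
```

```text
pics
side 44.38334383124897 279.10300168143783 213.2241233760741 ['img', 'fov_y', 'cx', 'cy', 'world_to_cam']
[[0.719, -0.6948, 0.0174, -0.4451], [0.4982, 0.5327, 0.6841, -0.337], [-0.4846, -0.4832, 0.7292, -1.6514], [0.0, 0.0, 0.0, 1.0]]
spare_motor [([250.3, 282.0], 0.92), ([226.1, 151.0], 0.73), ([190.5, 212.6], 0.72), ([255.7, 166.4], 0.68)]
spare_motor_center [([250.8, 288.1], 0.85), ([192.1, 214.6], 0.81), ([226.5, 195.1], 0.79), ([226.9, 151.3], 0.7)]
other_motor [([206.3, 178.3], 0.49)]
rack [([222.4, 194.7], 0.6)]
cabinet_front [([325.5, 214.8], 0.62)]
drawer_floor [([316.8, 235.0], 0.89), ([225.2, 194.3], 0.25)]
cabinet_drawer0_handle [([277.6, 246.5], 0.83), ([273.8, 209.4], 0.74)]
spray_can [([296.7, 194.9], 0.57)]
top 55.64321308629421 274.0953715404955 202.79746390573146 ['img', 'fov_y', 'cx', 'cy', 'world_to_cam']
[[0.009, -0.9999, 0.0095, -0.0609], [0.9975, 0.0096, 0.0697, -0.5574], [-0.0698, 0.0088, 0.9975, -1.2345], [0.0, 0.0, 0.0, 1.0]]
spare_motor [([303.2, 275.2], 0.91), ([173.0, 153.2], 0.86), ([120.3, 150.7], 0.82), ([202.3, 211.3], 0.79)]
spare_motor_center [(
[... 357 characters left out ...]
 'q': array([-1.45108378,  0.47701955,  0.02242244,  1.55539352, -0.01148462,
        1.10929645, -0.08308698]), 'joint_vel': array([-0.00011861,  0.00011428, -0.00047953, -0.00156583, -0.00021253,
        0.00054154, -0.00057501]), 'joint_torque': array([-2.06969762e-04, -5.96306562e+01,  1.60590850e+00, -2.81554574e+01,
        1.23399304e-02,  1.61686705e-03, -1.11435912e-05]), 'eef_pos': array([0.15246305, 0.65757809, 0.20249797]), 'tool_rot': array([5.69719350e-06, 1.13670607e-01, 9.93518492e-01, 5.83644946e-06]), 'contact_force': array([0.39512496, 0.52064008, 0.33363034]), 'torque': array([-0.01036541, -0.00666536,  0.02566524]), 'grasp_force': 0.0, 'gripper_width': 1.002398442653384}
```

View pics/side0.png

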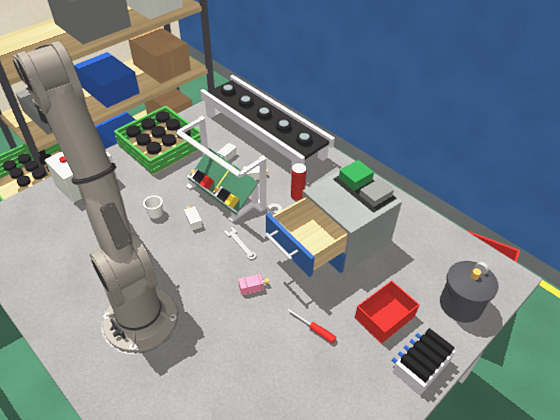

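View pics/top0.png

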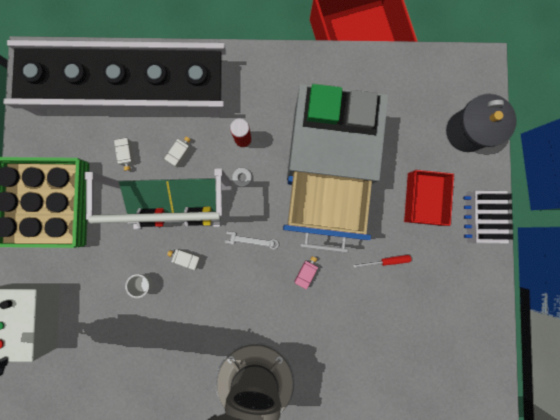

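```bash
cat >> h.py <<'E'
from scipy.optimize import least_squares
CAM={}
def cam(c):
    r=read_camera(c); f=210/np.tan(np.radians(r["fov_y"])/2); CAM[c]=(np.array(r["world_to_cam"]),f,r["cx"],r["cy"]); return r["img"]
def proj(c,P):
    W,f,cx,cy=CAM[c]; P=np.atleast_2d(P)@W[:3,:3].T+W[:3,3]
    return np.c_[cx+f*P[:,0]/-P[:,2], cy-f*P[:,1]/-P[:,2]]
def ray(c,px,z):
    W,f,cx,cy=CAM[c]; R=W[:3,:3]; o=-R.T@W[:3,3]; d=R.T@np.array([(px[0]-cx)/f,-(px[1]-cy)/f,-1]); return o+d*(z-o[2])/d[2]
E
python3 - <<'E'
from h import *
S=cam("side");T=cam("top")
cs=cv2.resize(S[110:230,170:330],None,fx=5,fy=5,interpolation=cv2.INTER_CUBIC)[:600]
ct=cv2.resize(T[150:270,80:240],None,fx=5,fy=5,interpolation=cv2.INTER_CUBIC)[:600]
cv2.imwrite("pics/cs.png",cs);cv2.imwrite("pics/ct.png",ct)
for n,z,s,t in [("rack",0,(222.4,194.7),(175.8,204.8)),("cabfront",.22,(325.5,214.8),(331,174.6)),("floor",.12,(316.8,235),(325.7,193.4)),("handle",.182,(277.6,246.5),(324.4,246.4)),("yellow",.068,(226.5,195.1),(196.6,215.1))]:
    tri=least_squares(lambda p:np.r_[proj("side",p)[0]-s,proj("top",p)[0]-t],[.5,0,.1])
    print(n,ray("side",s,z).round(3),ray("top",t,z).round(3),tri.x.round(3),np.abs(tri.fun).max().round(1))
for n in ["rack","cabinet_drawer0","cabinet_drawer0_handle"]:
  for c in("side","top"):
    try:
      for o in outline_of(c,n)[:2]: print(n,c,o["confidence"],np.round(o["centre"]),cv2.minAreaRect(np.argwhere(o["pixels"])[:,::-1].astype(np.float32)))
    except Exception as e: print(n,e)
E
```

```text
rack [0.552 0.254 0.   ] [0.55  0.258 0.   ] [ 0.551  0.257 -0.001] 0.6
cabfront [ 0.605 -0.226  0.22 ] [ 0.621 -0.205  0.22 ] [ 0.625 -0.209  0.193] 0.3
floor [ 0.59  -0.212  0.12 ] [ 0.58  -0.205  0.12 ] [ 0.584 -0.208  0.12 ] 2.0
handle [ 0.421 -0.193  0.182] [ 0.429 -0.192  0.182] [ 0.427 -0.192  0.177] 0.9
yellow [0.521 0.186 0.068] [0.515 0.178 0.068] [0.514 0.176 0.08 ] 0.2
rack side 0.77 [230. 179.] ((221.90818786621094, 169.12051391601562), (117.26936340332031, 71.51309967041016), 37.30394744873047)
rack top 0.75 [166. 197.] ((159.42782592773438, 198.3970184326172), (56.14760971069336, 145.86753845214844), 88.66777801513672)
cabinet_drawer0 side 0.96 [308. 234.] ((305.6754150390625, 232.34307861328125), (78.9171371459961, 60.5606689453125), 48.179832458496094)
cabinet_drawer0 top 0.78 [331. 209.] ((328.81512451171875, 212.12669372558594), (87.91146850585938, 74.9946060180664), 6.483074188232422)
cabinet_drawer0_handle side 0.67 [309. 234.] ((304.8868713378906, 233.12440490722656), (81.93153381347656, 57.513519287109375), 42.273685455322266)
cabinet_drawer0_handle top 0.89 [332. 206.] ((328.8848876953125, 212.126220703125), (87.81002807617188, 74.5451889038086), 6.842772960662842)
```

View pics/cs.png

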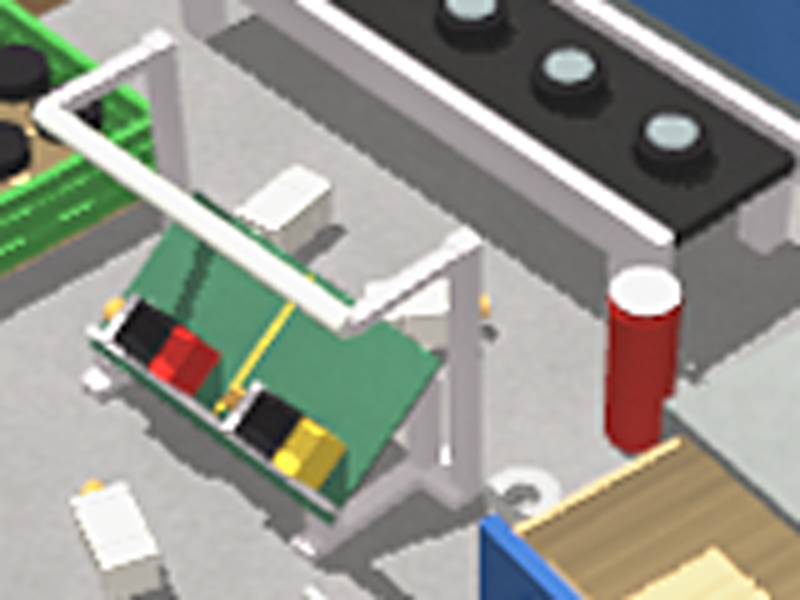

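View pics/ct.png

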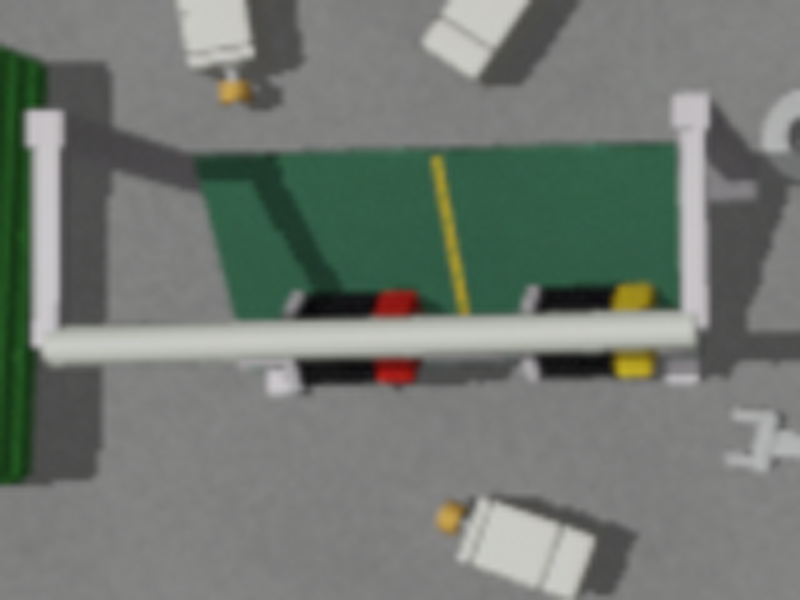

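The yellow-capped motor on the rack (side 228,200; top 197,216) is the target. The red-capped one (side 205,182) stays. White look-alikes at top (123,152), (178,152), (185,259) and the pink one at (307,273) lie on the table and don't fit the description. Next I fit the rack pose.

```bash
cat >> h.py <<'E'
def fit(L,ob,x0):
    def g(p):
        c,s=np.cos(p[2]),np.sin(p[2]); W=L@np.array([[c,s,0],[-s,c,0],[0,0,1]])+[p[0],p[1],0]
        return np.concatenate([(proj(k,W)-np.array(o)).ravel() for k,o in ob.items()])
    return least_squares(g,x0,loss="soft_l1")
E
python3 - <<'E'
from h import *
S=cam("side");T=cam("top")
L=np.array([[-.051,.165,.247],[-.051,-.165,.247],[.0607,-.14,.124],[.0607,.14,.124]])
r=fit(L,{"side":[(179,131),(239.4,173.6),(258,181.6),(209.4,149)],"top":[(89,219.4),(219.4,216),(215.6,178.6),(119.4,181.4)]},[.55,.25,0])
p=r.x;print(p,r.fun.round(1))
c,s=np.cos(p[2]),np.sin(p[2])
for n,l in [("motor centre",(-.052,-.07,.068)),("bar mid",(-.051,0,.247)),("bar R",(-.051,-.165,.247)),("barL",(-.051,.165,.247)),("motor cap end",(-.052,-.108,.068))]:
    w=np.array([p[0]+c*l[0]-s*l[1],p[1]+s*l[0]+c*l[1],l[2]]); print(n,w.round(3),proj("side",w).round(1),proj("top",w).round(1))
ct=cv2.resize(T[150:270,270:390],None,fx=5,fy=5,interpolation=cv2.INTER_CUBIC)
cv2.imwrite("pics/dr.png",ct)
E
```

```text
[0.55299943 0.25338451 0.03287263] [-0.3  1.2 -0.2  1.3 -0.   0.1 -0.6 -1.6  1.3 -0.7 -0.1 -0.3 -0.   0.3
 -0.9 -0.3]
motor centre [0.503 0.182 0.068] [[223.7 198. ]] [[195.4 219. ]]
bar mid [0.502 0.252 0.247] [[207.7 152.6]] [[154.9 217.2]]
bar R [0.507 0.087 0.247] [[239.2 174.9]] [[219.3 215.7]]
barL [0.497 0.417 0.247] [[178.7 132.2]] [[ 90.3 218.7]]
motor cap end [0.505 0.144 0.068] [[230.5 203.2]] [[208.  218.7]]
```

View pics/dr.png

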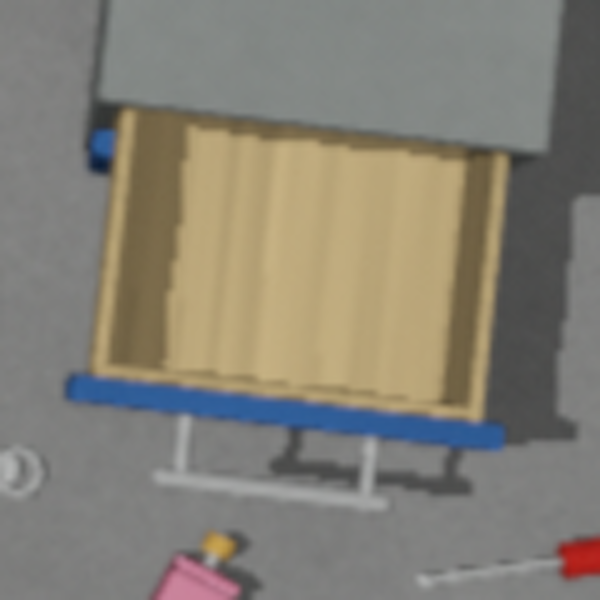

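>>> {"method": "carry_out", "body": {
  "rows": "0 0 40 0; 0 0 40 0; 0 0 40 0; 0 0 40 0",
  "claw": 85
}}

```text
t: 1.9
eef_pos: [0.1525, 0.6574, 0.3639]
tool_rot: [0.0, 0.114, 0.994, 0.0]
contact_force: [0.5, 0.5, -0.0]
gripper_width: 0.991
grasp_force: 0.0
```

The crop shows the drawer open, with its front panel from (284,229) to (371,238), the handle from (301,245) to (347,251), and the housing edge from (289,170) to (380,180). Nothing is inside it. The moves can't tilt the tool directly, so I'll see how the arm behaves at its reach limit, in free space.

>>> {"method": "carry_out", "body": {
  "rows": "10 50 0 0; 10 50 0 0; 10 50 0 0; 10 50 0 0; 10 50 0 0; 10 50 0 0"
}}

```text
t: 2.65
eef_pos: [0.2224, 0.8851, 0.3524]
tool_rot: [-0.016, 0.144, 0.989, 0.001]
contact_force: [1.3, -1.1, -0.5]
gripper_width: 0.995
grasp_force: 0.0
```

```bash
python3 -c "
from h import *
o=get_obs();print(o['q'].round(3),o['eef_pos'],o['tool_rot'].round(4))"
```

```text
[-1.472  1.028  0.626  0.327 -0.581  1.842 -0.003] [0.2224405  0.88505149 0.35244746] [-0.0161  0.1444  0.9894  0.0014]
```

>>> {"method": "carry_out", "body": {
  "rows": "10 50 0 0; 10 50 0 0; 10 50 0 0; 10 50 0 0"
}}

```text
t: 3.15
eef_pos: [0.2388, 0.9004, 0.3397]
tool_rot: [-0.016, 0.166, 0.986, 0.01]
contact_force: [-0.4, -0.1, 0.7]
gripper_width: 0.994
grasp_force: 0.0
```

>>> {"method": "carry_out", "body": {
  "rows": "-10 -50 0 0; -10 -50 0 0; -10 -50 0 0; 0 0 0 0"
}}

```text
t: 3.65
eef_pos: [0.2088, 0.7817, 0.347]
tool_rot: [-0.025, 0.167, 0.986, 0.018]
contact_force: [-0.3, 0.7, 0.1]
gripper_width: 0.99
grasp_force: 0.0
```

```bash
python3 -c "
from h import *
o=get_obs();print(o['q'].round(3),o['eef_pos'],o['tool_rot'].round(4))"
```

```text
[-1.861  0.978  1.417  1.023 -1.047  1.752  0.395] [0.20875391 0.78171136 0.34700002] [-0.0246  0.1666  0.9856  0.0176]
```

>>> {"method": "carry_out", "body": {
  "rows": "-10 -40 20 0; -10 -40 40 0; -10 -40 60 0; -10 -40 60 0; 0 0 60 0; 0 0 60 0; 0 0 60 0; 0 0 60 0; 0 0 0 0"
}}

```text
t: 4.78
eef_pos: [0.1822, 0.6336, 0.5784]
tool_rot: [-0.035, 0.164, 0.986, -0.008]
contact_force: [0.9, -0.2, 0.1]
gripper_width: 0.995
grasp_force: 0.0
```

```bash
cat > s.py <<'E'
from h import *
from scipy.spatial.transform import Rotation as R
o=get_obs();w,x,y,z=o['tool_rot'];M=R.from_quat([x,y,z,w]).as_matrix()
print('t',round(o['t'],2),'q',o['q'].round(2),'p',o['eef_pos'].round(4),'F',o['contact_force'].round(1))
zt,yt=M[:,2],M[:,1]
print('tilt',np.degrees(np.arccos(-zt[2])).round(1),'az',np.degrees(np.arctan2(zt[1],zt[0])).round(1),'yaz',np.degrees(np.arctan2(yt[1],yt[0])).round(1),'y',yt.round(3),'z',zt.round(3),'pos az',np.degrees(np.arctan2(o['eef_pos'][1],o['eef_pos'][0])).round(1))
E
python3 s.py
```

```text
t 4.78 q [-1.59  0.43  0.47  0.86 -0.27  1.92 -0.  ] p [0.1822 0.6336 0.5784] F [ 0.9 -0.2  0.1]
tilt 4.1 az -176.7 yaz 71.2 y [ 0.323  0.946 -0.027] z [-0.071 -0.004 -0.997] pos az 74.0
```

>>> {"method": "carry_out", "body": {
  "rows": "0 0 60 0; 0 0 60 0; 0 0 60 0; 0 0 60 0; 0 0 60 0; 0 0 60 0; 0 0 60 0; 0 0 60 0"
}}

```text
t: 5.78
eef_pos: [0.1548, 0.5763, 0.7907]
tool_rot: [-0.021, 0.171, 0.969, 0.178]
contact_force: [-0.4, 1.1, 0.7]
gripper_width: 0.997
grasp_force: 0.0
```

```bash
python3 s.py
```

```text
t 5.78 q [-1.61  0.2   0.36  0.68 -0.16  1.92 -0.13] p [0.1548 0.5763 0.7907] F [-0.4  1.1  0.7]
tilt 20.6 az 86.6 yaz 68.9 y [0.339 0.878 0.337] z [ 0.021  0.351 -0.936] pos az 75.0
```

>>> {"method": "carry_out", "body": {
  "rows": "15 50 0 0; 15 50 0 0; 15 50 0 0; 15 50 0 0; 15 50 0 0; 15 50 0 0"
}}

```text
t: 6.52
eef_pos: [0.2229, 0.7794, 0.7185]
tool_rot: [-0.026, 0.179, 0.962, 0.205]
contact_force: [0.2, -0.3, 0.2]
gripper_width: 0.994
grasp_force: 0.0
```

```bash
python3 s.py
```

```text
t 6.53 q [-1.46  0.68  1.05  0.24 -0.98  1.92 -0.05] p [0.2229 0.7794 0.7185] F [ 0.2 -0.3  0.2]
tilt 23.9 az 86.7 yaz 67.3 y [0.356 0.851 0.385] z [ 0.023  0.404 -0.914] pos az 74.0
```

>>> {"method": "carry_out", "body": {
  "rows": "-15 -50 -10 10; -15 -50 -10 10; -15 -50 -10 10; -15 -50 -10 10; 0 0 0 0"
}}

```text
t: 7.15
eef_pos: [0.1676, 0.5908, 0.6882]
tool_rot: [-0.09, -0.137, 0.968, 0.19]
contact_force: [-0.4, 0.3, 0.6]
gripper_width: 0.994
grasp_force: 0.0
```

```bash
python3 s.py
```

```text
t 7.15 q [-1.97  0.26  1.15  1.02 -0.67  1.82  0.77] p [0.1676 0.5908 0.6882] F [-0.4  0.3  0.6]
tilt 24.2 az 123.5 yaz 104.5 y [-0.23   0.891  0.392] z [-0.227  0.342 -0.912] pos az 74.2
```

>>> {"method": "carry_out", "body": {
  "rows": "0 0 60 0; 0 0 60 0; 0 0 60 0; 0 0 60 0"
}}

```text
t: 7.65
eef_pos: [0.1526, 0.6132, 0.7201]
tool_rot: [-0.086, -0.148, 0.973, 0.155]
contact_force: [-0.5, 1.2, -0.9]
gripper_width: 0.994
grasp_force: 0.0
```

```bash
python3 s.py
```

```text
t 7.65 q [-1.28  0.29  0.04  0.72 -0.32  1.9   0.48] p [0.1526 0.6132 0.7201] F [-0.5  1.2 -0.9]
tilt 20.4 az 127.6 yaz 106.0 y [-0.261  0.908  0.327] z [-0.213  0.277 -0.937] pos az 76.0
```

>>> {"method": "carry_out", "body": {
  "rows": "0 0 60 0; 0 0 60 0; 0 0 60 0; 0 0 60 0; 0 0 60 0; 0 0 60 0"
}}

```text
t: 8.4
eef_pos: [0.1077, 0.5816, 0.8742]
tool_rot: [-0.059, -0.13, 0.95, 0.279]
contact_force: [-0.6, 0.9, 0.1]
gripper_width: 0.994
grasp_force: 0.0
```

```bash
python3 s.py
```

```text
t 8.4 q [-1.2   0.23 -0.2   0.48 -0.25  1.92  0.31] p [0.1077 0.5816 0.8742] F [-0.6  0.9  0.1]
tilt 33.1 az 109.7 yaz 104.9 y [-0.215  0.81   0.545] z [-0.184  0.515 -0.837] pos az 79.5
```

>>> {"method": "carry_out", "body": {
  "rows": "0 0 0 10; 0 0 0 10; 0 0 60 0; 0 0 60 0; 0 0 60 0"
}}

```text
t: 9.02
eef_pos: [0.0706, 0.5642, 0.9251]
tool_rot: [-0.09, -0.274, 0.894, 0.342]
contact_force: [-0.0, 0.5, -0.8]
gripper_width: 0.996
grasp_force: 0.0
```

```bash
python3 s.py
```

```text
t 9.03 q [-0.99  0.26 -0.55  0.39 -0.29  1.92  0.49] p [0.0706 0.5642 0.9251] F [-0.   0.5 -0.8]
tilt 41.4 az 121.7 yaz 124.8 y [-0.428  0.616  0.661] z [-0.348  0.563 -0.75 ] pos az 82.9
```

>>> {"method": "carry_out", "body": {
  "rows": "5 -20 -60 -7.5; 5 -20 -60 -7.5; 5 -20 -60 0; 5 -20 -60 0; 5 -20 -60 0; 5 -20 -60 0; 5 -20 -60 0; 5 -20 -60 0"
}}

```text
t: 10.02
eef_pos: [0.1127, 0.4246, 0.4909]
tool_rot: [-0.064, -0.199, 0.914, 0.348]
contact_force: [0.6, 0.5, -0.3]
gripper_width: 0.99
grasp_force: 0.0
```

```bash
python3 s.py
```

```text
t 10.03 q [-0.64 -0.34 -0.25  1.99 -0.77  1.19  1.3 ] p [0.1127 0.4246 0.4909] F [ 0.6  0.5 -0.3]
tilt 41.5 az 112.6 yaz 115.2 y [-0.319  0.679  0.662] z [-0.255  0.611 -0.749] pos az 75.1
```

>>> {"method": "carry_out", "body": {
  "rows": "-10 -40 0 0; -10 -40 0 0; -10 -40 0 0; -10 -40 0 0"
}}

```text
t: 10.52
eef_pos: [0.1249, 0.3477, 0.4517]
tool_rot: [-0.122, -0.188, 0.913, 0.34]
contact_force: [-0.9, -0.1, -0.7]
gripper_width: 0.993
grasp_force: 0.0
```

```bash
python3 s.py
```

```text
t 10.53 q [-0.1  -0.34 -0.44  2.07 -0.89  1.47  1.6 ] p [0.1249 0.3477 0.4517] F [-0.9 -0.1 -0.7]
tilt 42.4 az 121.4 yaz 110.4 y [-0.26   0.698  0.667] z [-0.351  0.575 -0.739] pos az 70.2
```

>>> {"method": "carry_out", "body": {
  "rows": "3 30 30 10; 3 30 30 10; 3 30 30 10; 3 30 30 10; 3 30 30 10; 3 30 30 10; 3 20 30 10; 3 0 30 10; 0 0 0 0"
}}

```text
t: 11.65
eef_pos: [0.0854, 0.5209, 0.5894]
tool_rot: [0.288, 0.681, -0.638, -0.213]
contact_force: [0.5, 0.6, 0.7]
gripper_width: 0.992
grasp_force: 0.0
```

```bash
python3 s.py
```

```text
t 11.65 q [-0.44  0.62 -1.4   1.07 -0.13  1.91  1.36] p [0.0854 0.5209 0.5894] F [0.5 0.6 0.7]
tilt 42.0 az -169.6 yaz -178.6 y [-0.747 -0.018  0.665] z [-0.658 -0.121 -0.743] pos az 80.7
```

>>> {"method": "carry_out", "body": {
  "rows": "0 0 60 0; 0 0 60 0; 0 0 60 0"
}}

```text
t: 12.02
eef_pos: [0.0295, 0.5153, 0.7041]
tool_rot: [0.263, 0.663, -0.65, -0.262]
contact_force: [0.5, 0.6, -0.4]
gripper_width: 0.996
grasp_force: 0.0
```

```bash
python3 s.py
```

```text
t 12.03 q [-0.46  0.5  -1.41  0.94 -0.26  1.92  1.25] p [0.0295 0.5153 0.7041] F [ 0.5  0.6 -0.4]
tilt 43.6 az -179.4 yaz -178.7 y [-0.724 -0.017  0.689] z [-0.689 -0.007 -0.724] pos az 86.7
```

>>> {"method": "carry_out", "body": {
  "rows": "10 0 -20 10; 10 0 -20 10; 10 0 -20 10; 10 0 -20 10; 10 0 -20 10; 10 0 -20 10; 10 0 -20 10; 10 0 0 10; 0 0 0 0"
}}

```text
t: 13.15
eef_pos: [0.0789, 0.4952, 0.4566]
tool_rot: [0.225, 0.934, -0.205, -0.189]
contact_force: [-0.3, 1.2, -0.2]
gripper_width: 0.996
grasp_force: 0.0
```

```bash
python3 s.py
```

```text
t 13.15 q [-0.61  0.57 -1.15  1.26 -0.01  1.92  2.5 ] p [0.0789 0.4952 0.4566] F [-0.3  1.2 -0.2]
tilt 34.1 az -142.4 yaz -110.1 y [-0.298 -0.815  0.497] z [-0.445 -0.342 -0.828] pos az 80.9
```

>>> {"method": "carry_out", "body": {
  "rows": "0 0 60 0; 0 0 60 0; 0 0 60 0"
}}

```text
t: 13.52
eef_pos: [0.2687, 0.4575, 0.5579]
tool_rot: [0.086, 0.876, -0.408, -0.243]
contact_force: [1.2, 1.7, -4.5]
gripper_width: 0.995
grasp_force: 0.0
```

```bash
python3 s.py
```

```text
t 13.53 q [-0.22  0.46 -1.11  1.1  -0.11  1.91  2.51] p [0.2687 0.4575 0.5579] F [ 1.2  1.7 -4.5]
tilt 29.9 az 174.5 yaz -135.8 y [-0.672 -0.653  0.349] z [-0.497  0.048 -0.867] pos az 59.6
```

```bash
cat > data.py <<'E'
import numpy as np
# q, p, quat
D=[([-1.45108,.47702,.02242,1.55539,-.01148,1.10930,-.08309],[.15246,.65758,.2025],[0,.11367,.99352,0]),
([-1.472,1.028,.626,.327,-.581,1.842,-.003],[.22244,.88505,.35245],[-.0161,.1444,.9894,.0014]),
([-1.861,.978,1.417,1.023,-1.047,1.752,.395],[.20875,.78171,.347],[-.0246,.1666,.9856,.0176]),
([-1.59,.43,.47,.86,-.27,1.92,0],[.1822,.6336,.5784],[-.035,.164,.986,-.008]),
([-1.61,.2,.36,.68,-.16,1.92,-.13],[.1548,.5763,.7907],[-.021,.171,.969,.178]),
([-1.46,.68,1.05,.24,-.98,1.92,-.05],[.2229,.7794,.7185],[-.026,.179,.962,.205]),
([-1.97,.26,1.15,1.02,-.67,1.82,.77],[.1676,.5908,.6882],[-.09,-.137,.968,.19]),
([-1.28,.29,.04,.72,-.32,1.9,.48],[.1526,.6132,.7201],[-.086,-.148,.973,.155]),
([-1.2,.23,-.2,.48,-.25,1.92,.31],[.1077,.5816,.8742],[-.059,-.13,.95,.279]),
([-.99,.26,-.55,.39,-.29,1.92,.49],[.0706,.5642,.9251],[-.09,-.274,.894,.342]),
([-.64,-.34,-.25,1.99,-.77,1.19,1.3],[.1127,.4246,.4909],[-.064,-.199,.914,.348]),
([-.1,-.34,-.44,2.07,-.89,1.47,1.6],[.1249,.3477,.4517],[-.122,-.188,.913,.34]),
([-.44,.62,-1.4,1.07,-.13,1.91,1.36],[.0854,.5209,.5894],[.288,.681,-.638,-.213]),
([-.46,.5,-1.41,.94,-.26,1.92,1.25],[.0295,.5153,.7041],[.263,.663,-.65,-.262]),
([-.61,.57,-1.15,1.26,-.01,1.92,2.5],[.0789,.4952,.4566],[.225,.934,-.205,-.189]),
([-.22,.46,-1.11,1.1,-.11,1.91,2.51],[.2687,.4575,.5579],[.086,.876,-.408,-.243])]
E
cat > kin.py <<'E'
import numpy as np
from scipy.spatial.transform import Rotation as R
AX='zyzyzyz'
def fk(q,P,S):
    # P: 7 angle offsets, then 8 link vectors
    off=P[:7]; L=P[7:31].reshape(8,3); M=np.eye(3); p=L[0].copy()
    for i in range(7):
        M=M@R.from_euler(AX[i],S[i]*q[i]+off[i]).as_matrix(); p=p+M@L[i+1]
    return p,M
E
cat > fitk.py <<'E'
from kin import *; from data import D
from scipy.optimize import least_squares
import itertools
Rs=[R.from_quat([d[2][1],d[2][2],d[2][3],d[2][0]]).as_matrix() for d in D]
def res(P,S,reg=1e-3):
    out=[]
    for d,M in zip(D,Rs):
        p,m=fk(np.array(d[0]),P,S); out+=[(p-d[1]),.3*R.from_matrix(m.T@M).as_rotvec()]
    return np.concatenate(out+[reg*(P-P0)])
best=None
P0=np.zeros(31);L=P0[7:].reshape(8,3);L[0,2]=.3;L[2,2]=.4;L[4,2]=.4;L[6,2]=.2
for s in itertools.product([1,-1],repeat=4):
    S=np.array([s[0],1,s[1],1,s[2],1,s[3]])
    for o7 in (1.57,-1.57,0,3.14):
        x=P0.copy(); x[0]=-.1 if s[0]<0 else 2.8; x[6]=o7
        r=least_squares(res,x,args=(S,),max_nfev=15)
        if best is None or r.cost<best[0]: best=(r.cost,S,r.x); print(r.cost,S,o7)
S=best[1]; r=least_squares(res,best[2],args=(S,1e-4),loss="soft_l1",f_scale=.01); print(r.cost,np.abs(r.fun[:96].reshape(-1,6)).max(1).round(4)); print(r.x[:7].round(3),r.x[7:].reshape(8,3).round(3)); np.savez("kin.npz",P=r.x,S=S)
E
python3 fitk.py
```

```text
1.052819674494439 [1 1 1 1 1 1 1] 1.57
1.0528173961636127 [1 1 1 1 1 1 1] 3.14
0.33740183457729794 [ 1  1  1  1  1  1 -1] 1.57
0.3351165273302269 [ 1  1  1  1  1  1 -1] 0
0.3348101874261036 [ 1  1  1  1  1  1 -1] 3.14
0.32677488654020015 [ 1  1  1  1 -1  1 -1] 1.57
0.3248459640780208 [ 1  1 -1  1  1  1 -1] 3.14
0.32482461807223745 [ 1  1 -1  1 -1  1 -1] 0
0.3248056614622755 [ 1  1 -1  1 -1  1 -1] 3.14
0.18342094932237551 [-1  1  1  1  1  1 -1] 1.57
0.1834181544785651 [-1  1 -1  1  1  1 -1] -1.57
9.832699823262103e-05 [-1  1 -1  1 -1  1 -1] 1.57
9.832699823093997e-05 [-1  1 -1  1 -1  1 -1] -1.57
9.56296216319841e-05 [0.0015 0.0017 0.0017 0.0019 0.002  0.0024 0.0012 0.004  0.0013 0.0042
 0.0016 0.0014 0.0021 0.002  0.0031 0.0027]
[-1.000e-03  2.000e-03 -0.000e+00  3.000e-03  1.000e-03 -3.000e-03
  1.568e+00] [[-0.003 -0.002  0.294]
 [ 0.003 -0.015 -0.006]
 [-0.001 -0.015  0.471]
 [ 0.001 -0.017  0.068]
 [-0.004 -0.012  0.436]
 [ 0.004 -0.     0.035]
 [-0.003 -0.004  0.276]
 [ 0.     0.001  0.074]]
```

```bash
cat > ik.py <<'E'
from kin import *
from scipy.optimize import least_squares
K=np.load("kin.npz"); P,S=K["P"],K["S"]
LO=np.array([-2.96,-.34,-1.41,.24,-1.37,.17,-2.96]);HI=np.array([2.96,2.1,1.46,2.44,4.51,1.92,2.96])
V=np.array([2.39,2.39,3.14,3.14,3.14,3.14,3.14])*.7/8
def step(q,row,w=.3,wd=.02,wn=0.,lim=True,q0=None):
    p,M=fk(q,P,S); p=p+np.array(row[:3])/1000; M=R.from_euler('z',row[3],degrees=True).as_matrix()@M
    def f(x):
        a,m=fk(x,P,S); return np.r_[a-p,w*R.from_matrix(M.T@m).as_rotvec(),wd*(x-q),wn*(x-q0) if q0 is not None else []]
    lo,hi=(np.maximum(LO,q-V),np.minimum(HI,q+V)) if lim else (LO,HI)
    hi=np.maximum(hi,lo+1e-6); lo=np.minimum(lo,hi-1e-6)
    return least_squares(f,np.clip(q,lo+1e-7,hi-1e-7),bounds=(lo,hi),max_nfev=30).x
def tilt(q):
    p,M=fk(q,P,S); z,y=M[:,2],M[:,1]; a=np.arctan2(y[1],y[0]); c,s=np.cos(a),np.sin(a)
    return p.round(3),'yaz',round(np.degrees(a),1),'along',round(z[0]*c+z[1]*s,3),'perp',round(-z[0]*s+z[1]*c,3)
def run(q,rows,**k):
    for r in rows: q=step(q,r,**k)
    return q
E
cat > t.py <<'E'
from ik import *; from data import D
Q=[np.array(d[0]) for d in D]; u=[(0,0,60,0)]
T=[(3,4,u*8),(4,5,[(15,50,0,0)]*6),(6,7,u*4),(7,8,u*6),(12,13,u*3),(14,15,u*3),(2,3,[(-10,-40,20,0),(-10,-40,40,0),(-10,-40,60,0),(-10,-40,60,0)]+u*4),(9,10,[(5,-20,-60,-7.5)]*2+[(5,-20,-60,0)]*6)]
for w in (.1,.3,1):
  for wd,wn in ((.003,0),(.05,0),(.01,.02)):
    e=[];
    for a,b,rows in T:
        q=run(Q[a],rows,w=w,wd=wd,wn=wn,q0=Q[0]*[0,1,1,1,1,1,0]+Q[a]*[1,0,0,0,0,0,1])
        p,M=fk(q,P,S);p2,M2=fk(Q[b],P,S); e.append((round(np.linalg.norm(p-p2)*1000),round(np.degrees(R.from_matrix(M.T@M2).magnitude())),np.abs(q-Q[b]).max().round(1)))
    print(w,wd,wn,e)
E
time python3 t.py
```

```text
0.1 0.003 0 [(248, 36, np.float64(0.7)), (112, 18, np.float64(0.3)), (200, 22, np.float64(0.4)), (198, 30, np.float64(0.9)), (81, 10, np.float64(0.1)), (205, 19, np.float64(0.3)), (184, 20, np.float64(0.2)), (49, 9, np.float64(0.2))]
0.1 0.05 0 [(244, 35, np.float64(0.4)), (108, 19, np.float64(0.7)), (197, 25, np.float64(1.1)), (194, 30, np.float64(0.3)), (80, 9, np.float64(0.1)), (205, 19, np.float64(0.2)), (180, 22, np.float64(1.0)), (36, 34, np.float64(0.6))]
0.1 0.01 0.02 [(245, 39, np.float64(0.4)), (110, 26, np.float64(0.9)), (196, 29, np.float64(0.3)), (196, 34, np.float64(0.4)), (78, 14, np.float64(0.7)), (204, 18, np.float64(0.6)), (180, 24, np.float64(0.2)), (46, 18, np.float64(0.6))]
0.3 0.003 0 [(140, 18, np.float64(0.4)), (69, 10, np.float64(0.2)), (165, 17, np.float64(0.3)), (110, 15, np.float64(0.5)), (48, 6, np.float64(0.1)), (214, 21, np.float64(0.3)), (155, 16, np.float64(0.1)), (31, 7, np.float64(0.1))]
0.3 0.05 0 [(138, 17, np.float64(0.4)), (63, 10, np.float64(0.7)), (162, 18, np.float64(0.8)), (108, 15, np.float64(0.2)), (47, 6, np.float64(0.1)), (214, 21, np.fl
[... 311 characters left out ...]
 [(97, 11, np.float64(0.2)), (44, 2, np.float64(0.1)), (97, 7, np.float64(0.1)), (55, 7, np.float64(0.2)), (27, 3, np.float64(0.0)), (250, 27, np.float64(0.3)), (98, 7, np.float64(0.2)), (19, 6, np.float64(0.1))]
1 0.05 0 [(96, 11, np.float64(0.2)), (41, 2, np.float64(0.7)), (97, 7, np.float64(0.3)), (55, 7, np.float64(0.2)), (28, 3, np.float64(0.0)), (249, 27, np.float64(0.3)), (94, 7, np.float64(0.2)), (13, 6, np.float64(0.2))]
1 0.01 0.02 [(98, 11, np.float64(0.2)), (42, 2, np.float64(0.9)), (99, 7, np.float64(0.1)), (56, 7, np.float64(0.2)), (28, 3, np.float64(0.0)), (248, 27, np.float64(0.4)), (96, 7, np.float64(0.2)), (19, 6, np.float64(0.3))]
real	0m20.896s
user	0m21.152s
sys	0m0.232s
```

```bash
sed -i 's/for w in .*/for w in (1.,1.5,2.,3.):/; s/for wd,wn in .*/for wd,wn in ((.003,0),(.2,0),(.01,.1)):/' t.py; python3 t.py | sed 's/np.float64//g'; python3 s.py
```

```text
1.0 0.003 0 [(97, 11, (0.2)), (44, 2, (0.1)), (97, 7, (0.1)), (55, 7, (0.2)), (27, 3, (0.0)), (250, 27, (0.3)), (98, 7, (0.2)), (19, 6, (0.1))]
1.0 0.2 0 [(96, 11, (0.2)), (32, 2, (0.7)), (89, 7, (1.0)), (57, 7, (0.2)), (34, 3, (0.1)), (245, 27, (0.4)), (43, 7, (0.9)), (238, 9, (0.7))]
1.0 0.01 0.1 [(124, 13, (0.3)), (128, 2, (0.9)), (95, 7, (0.3)), (94, 8, (0.3)), (69, 3, (0.7)), (242, 27, (0.8)), (68, 7, (0.2)), (106, 8, (0.5))]
1.5 0.003 0 [(141, 17, (0.3)), (47, 3, (0.2)), (88, 5, (0.1)), (86, 10, (0.2)), (40, 5, (0.1)), (257, 29, (0.3)), (90, 5, (0.2)), (19, 6, (0.1))]
1.5 0.2 0 [(139, 16, (0.3)), (37, 3, (0.7)), (81, 6, (1.0)), (87, 10, (0.2)), (44, 5, (0.1)), (251, 29, (0.4)), (33, 5, (0.8)), (251, 6, (0.7))]
1.5 0.01 0.1 [(156, 18, (0.4)), (138, 2, (0.9)), (97, 5, (0.3)), (107, 11, (0.3)), (80, 5, (0.7)), (248, 28, (0.8)), (71, 5, (0.2)), (108, 7, (0.6))]
2.0 0.003 0 [(158, 19, (0.3)), (50, 3, (0.2)), (85, 5, (0.1)), (99, 12, (0.3)), (44, 5, (0.1)), (260, 29, (0.3)), (88, 4, (0.2)), (20, 6, (0.1))]
2.0 0.2 0 [(157, 19, (0.3)), (39, 3, (0.7)), (78, 5, (1.0)), (100, 12, (0.3)), (48, 5, (0.1)), (254, 29, (0.4)), (30, 5, (0.8)), (256, 6, (0.7))]
2.0 0.01 0.1 [(169, 19, (0.4)), (142, 3, (0.9)), (98, 5, (0.3)), (115, 13, (0.3)), (85, 5, (0.7)), (251, 29, (0.8)), (72, 4, (0.2)), (108, 6, (0.6))]
3.0 0.003 0 [(172, 20, (0.4)), (52, 3, (0.3)), (82, 4, (0.1)), (109, 13, (0.3)), (48, 6, (0.1)), (262, 29, (0.3)), (86, 4, (0.2)), (20, 6, (0.1))]
3.0 0.2 0 [(171, 20, (0.3)), (41, 4, (0.7)), (76, 4, (1.0)), (110, 13, (0.3)), (52, 6, (0.1)), (256, 29, (0.4)), (29, 4, (0.8)), (260, 6, (0.7))]
3.0 0.01 0.1 [(180, 21, (0.4)), (145, 3, (0.9)), (99, 4, (0.3)), (122, 13, (0.4)), (88, 6, (0.7)), (253, 29, (0.8)), (73, 4, (0.2)), (109, 6, (0.6))]
t 13.53 q [-0.22  0.46 -1.11  1.1  -0.11  1.91  2.51] p [0.2687 0.4575 0.5579] F [ 1.2  1.7 -4.5]
tilt 29.9 az 174.5 yaz -135.8 y [-0.672 -0.653  0.349] z [-0.497  0.048 -0.867] pos az 59.6
```

```bash
cat > pl.py <<'E'
from ik import *
import sys
sys.path.insert(0,'.')
from station import get_obs
q=get_obs()['q']; print(tilt(q))
for pre in ([(-8,5,-10,-10.5)]*10+[(0,5,0,-10.5)]*10,[(0,0,-10,-10.5)]*10+[(0,5,0,-10.5)]*10):
    x=run(q,pre,w=.9,wd=.003); print('pre',tilt(x),x.round(2))
    for i in range(16):
        x=step(x,(0,0,60,0),w=.9,wd=.003); 
        if i>3: print(i+1,tilt(x),x.round(2))
E
python3 pl.py
```

```text
(array([0.269, 0.457, 0.557]), 'yaz', np.float64(-135.7), 'along', np.float64(0.323), 'perp', np.float64(-0.383))
pre (array([0.198, 0.36 , 0.489]), 'yaz', np.float64(16.3), 'along', np.float64(0.376), 'perp', np.float64(-0.322)) [ 0.24 -0.34 -1.41  1.66  0.19  1.55 -0.96]
5 (array([0.229, 0.34 , 0.731]), 'yaz', np.float64(16.9), 'along', np.float64(0.404), 'perp', np.float64(-0.304)) [ 0.52 -0.34 -1.39  1.1   0.18  1.92 -0.59]
6 (array([0.248, 0.331, 0.756]), 'yaz', np.float64(17.2), 'along', np.float64(0.421), 'perp', np.float64(-0.296)) [ 0.59 -0.34 -1.38  1.04  0.16  1.92 -0.52]
7 (array([0.266, 0.323, 0.78 ]), 'yaz', np.float64(17.6), 'along', np.float64(0.44), 'perp', np.float64(-0.289)) [ 0.65 -0.34 -1.37  0.99  0.15  1.92 -0.45]
8 (array([0.282, 0.313, 0.803]), 'yaz', np.float64(18.1), 'along', np.float64(0.459), 'perp', np.float64(-0.284)) [ 0.72 -0.34 -1.35  0.93  0.12  1.92 -0.38]
9 (array([0.297, 0.303, 0.825]), 'yaz', np.float64(18.5), 'along', np.float64(0.478), 'perp', np.float64(-0.28)) [ 0.79 -0.34 -1.34  0.88  0.09  1.92 -0.32]
10 (array([0.311, 0.292, 0.847]), 'yaz
[... 2431 characters left out ...]
', np.float64(-0.314)) [ 1.12 -0.34 -1.3   0.7  -0.05  1.92 -0.05]
13 (array([0.367, 0.23 , 0.913]), 'yaz', np.float64(20.7), 'along', np.float64(0.544), 'perp', np.float64(-0.32)) [ 1.18 -0.34 -1.28  0.66 -0.1   1.92 -0.01]
14 (array([0.373, 0.22 , 0.93 ]), 'yaz', np.float64(21.3), 'along', np.float64(0.562), 'perp', np.float64(-0.326)) [ 1.23 -0.33 -1.3   0.62 -0.11  1.92  0.02]
15 (array([0.379, 0.21 , 0.946]), 'yaz', np.float64(21.9), 'along', np.float64(0.58), 'perp', np.float64(-0.333)) [ 1.27 -0.31 -1.32  0.58 -0.11  1.92  0.04]
16 (array([0.384, 0.2  , 0.962]), 'yaz', np.float64(22.6), 'along', np.float64(0.596), 'perp', np.float64(-0.341)) [ 1.32 -0.3  -1.34  0.53 -0.12  1.92  0.05]
```

```bash
cat > mfit.py <<'E'
from h import *
S_=cam("side");T_=cam("top")
p=[.553,.2534,.0329]; c,s=np.cos(p[2]),np.sin(p[2]); C,N=np.cos(np.radians(36)),np.sin(np.radians(36))
def W(sl,y,n):
    x=sl*C-n*N; z=.08+sl*N+n*C; return np.array([p[0]+c*x-s*y,p[1]+s*x+c*y,z])
def box(s0,y0,a,b): return np.array([W(s0+i*.021,y0+j,k) for i in(-1,1) for j in(a,b) for k in(0,.042)])
def hull(cn,pts):
    m=np.zeros((420*8,560*8),np.uint8); cv2.fillConvexPoly(m,cv2.convexHull(np.round(proj(cn,pts)*8+3.5).astype(np.int32)),1); return cv2.resize(m,(560,420),interpolation=cv2.INTER_AREA) if 0 else cv2.resize(m.astype(np.float32),(560,420),interpolation=cv2.INTER_AREA)
def ymask(im): 
    h=cv2.cvtColor(im,cv2.COLOR_BGR2HSV); return ((h[...,0]>20)&(h[...,0]<33)&(h[...,1]>140)&(h[...,2]>60))
ys=ymask(S_);ys[:, :218]=0;ys[:,245:]=0;ys[:190]=0;ys[215:]=0
yt=ymask(T_);yt[:,:198]=0;yt[:,215:]=0;yt[:203]=0;yt[230:]=0
print(ys.sum(),[ (v.min(),v.max()) for v in np.nonzero(ys)],yt.sum(),[(v.min(),v.max()) for v in np.nonzero(yt)])
best=[]
for s0 in np.arange(-.056,-.03,.002):
  for y0 in np.arange(-.08,-.059,.002):
    for cc in(.014,.018,.022):
      b=box(s0,y0,-.038,-.038+cc); e1=np.abs(hull("side",b)-ys).sum(); ht=hull("top",b); ht[213:221]=0; y2=yt.copy();y2[213:221]=0; e2=np.abs(ht-y2).sum(); best.append((e1+e2,e1,e2,s0,y0,cc))
best.sort(); 
for b in best[:5]: print(np.round(b,3), W(b[3],b[4],.021).round(4))
E
python3 mfit.py
cat > kin.py <<'E'
import numpy as np
from scipy.spatial.transform import Rotation as R
def rz(a): c,s=np.cos(a),np.sin(a); return np.array([[c,-s,0],[s,c,0],[0,0,1.]])
def ry(a): c,s=np.cos(a),np.sin(a); return np.array([[c,0,s],[0,1,0],[-s,0,c]])
def fk(q,P,S):
    off=P[:7]; L=P[7:31].reshape(8,3); M=np.eye(3); p=L[0].copy()
    for i in range(7):
        a=S[i]*q[i]+off[i]; M=M@(rz(a) if i%2==0 else ry(a)); p=p+M@L[i+1]
    return p,M
E
cat > g.py <<'E'
from ik import *
rng=np.random.default_rng(0)
def solve(p,M,n=40):
    out=[]
    for _ in range(n):
        x0=rng.uniform(LO,HI); f=lambda x:np.r_[fk(x,P,S)[0]-p,.3*(fk(x,P,S)[1]-M).ravel(),.002*x[2],.002*x[4]]
        r=least_squares(f,x0,bounds=(LO,HI)); 
        if r.cost<1e-4: out.append((r.cost,*r.x.round(2)))
    return sorted(out)
a=np.radians(1.9); z=np.array([.588*np.cos(a),.588*np.sin(a),-.809]); y=np.array([.809*np.cos(a),.809*np.sin(a),.588]); x=np.cross(y,z); M=np.c_[x,y,z]
c=np.array([.503,.182,.068])
for d in (.012,-.12): print(d,[np.array(o) for o in solve(c+d*z,M)[:4]])
E
python3 g.py
```

```text
121 [(np.int64(194), np.int64(207)), (np.int64(224), np.int64(238))] 75 [(np.int64(207), np.int64(224)), (np.int64(202), np.int64(210))]
[ 4.4672e+01  1.6219e+01  2.8453e+01 -3.8000e-02 -7.6000e-02  2.2000e-02] [0.5124 0.176  0.0747]
[ 4.8375e+01  2.0141e+01  2.8234e+01 -4.0000e-02 -7.6000e-02  2.2000e-02] [0.5108 0.176  0.0735]
[ 4.9203e+01  1.8875e+01  3.0328e+01 -3.8000e-02 -7.4000e-02  1.8000e-02] [0.5124 0.178  0.0747]
[ 4.9734e+01  1.7156e+01  3.2578e+01 -3.8000e-02 -7.8000e-02  2.2000e-02] [0.5125 0.174  0.0747]
[ 5.0031e+01  2.0516e+01  2.9516e+01 -3.6000e-02 -7.6000e-02  2.2000e-02] [0.5141 0.1761 0.0758]
0.012 [array([ 7.83036267e-06, -3.00000000e-01,  4.00000000e-01, -4.50000000e-01,
        2.43000000e+00,  1.93000000e+00,  5.70000000e-01, -2.48000000e+00]), array([ 7.83036267e-06, -3.00000000e-01,  4.00000000e-01, -4.50000000e-01,
        2.43000000e+00,  1.93000000e+00,  5.70000000e-01, -2.48000000e+00]), array([ 7.83036267e-06, -3.00000000e-01,  4.00000000e-01, -4.50000000e-01,
        2.43000000e+00,  1.93000000e+00,  5.70000000e-01, -2.48000000e+00]), array([ 7.83036267e-06, -3.00000000e-01,  4.00000000e-01, -4.50000000e-01,
        2.43000000e+00,  1.93000000e+00,  5.70000000e-01, -2.48000000e+00])]
-0.12 [array([ 2.3243575e-05,  5.2000000e-01,  1.8000000e-01, -1.4100000e+00,
        2.4400000e+00,  1.3100000e+00,  6.4000000e-01, -1.9200000e+00]), array([ 2.3243575e-05,  5.2000000e-01,  1.8000000e-01, -1.4100000e+00,
        2.4400000e+00,  1.3100000e+00,  6.4000000e-01, -1.9200000e+00]), array([ 2.3243575e-05,  5.2000000e-01,  1.8000000e-01, -1.4100000e+00,
        2.4400000e+00,  1.3100000e+00,  6.4000000e-01, -1.9200000e+00]), array([ 2.3243575e-05,  5.2000000e-01,  1.8000000e-01, -1.4100000e+00,
        2.4400000e+00,  1.3100000e+00,  6.4000000e-01, -1.9200000e+00])]
```

```bash
cat > g2.py <<'E'
from ik import *
rng=np.random.default_rng(0)
def pose(th,yaz=1.9):
    a=np.radians(yaz);t=np.radians(th);h=np.array([np.cos(a),np.sin(a),0]);u=np.array([0,0,1.])
    z=np.sin(t)*h-np.cos(t)*u;y=np.cos(t)*h+np.sin(t)*u;return np.c_[np.cross(y,z),y,z]
def ikg(p,M,n=25,x0s=None):
    out=[]
    f=lambda x:np.r_[fk(x,P,S)[0]-p,.3*(fk(x,P,S)[1]-M).ravel()]
    for i in range(n):
        r=least_squares(f,rng.uniform(LO,HI) if x0s is None else x0s[i],bounds=(LO,HI),xtol=1e-6)
        if r.cost<2e-6 and not any(np.abs(r.x-o).max()<.15 for o in out): out.append(r.x)
    return out
if __name__=="__main__":
    c=np.array([.513,.176,.075])
    for th in(36,30,25):
      for y in(1.9,181.9):
        M=pose(th,1.9)
        if y>90: M=M@np.diag([-1,-1,1])
        for d,dz in((.012,0),(-.05,0),(-.12,0)):
          o=ikg(c+d*M[:,2],M,40); print(th,y,d,len(o)); [print('   ',x.round(2)) for x in o[:5]]
E
python3 g2.py
```

```text
36 1.9 0.012 7
    [ 0.45  0.89 -1.41  2.38  1.83  1.2  -2.04]
    [-0.59  0.36 -0.09  2.44  2.02  0.43 -2.59]
    [-0.21  0.4  -0.52  2.42  1.9   0.57 -2.4 ]
    [-0.03  0.45 -0.73  2.41  1.86  0.66 -2.32]
    [ 0.19  0.55 -1.    2.39  1.83  0.81 -2.23]
36 1.9 -0.05 3
    [ 0.35  0.43 -1.22  2.43  1.63  0.79 -2.11]
    [ 0.47  0.58 -1.41  2.42  1.64  0.97 -2.06]
    [ 0.05  0.28 -0.86  2.44  1.63  0.6  -2.17]
36 1.9 -0.12 1
    [ 0.56  0.14 -1.4   2.44  1.31  0.59 -1.88]
36 181.9 0.012 6
    [ 0.03  0.47 -0.8   2.4   1.84  0.69  0.85]
    [-0.67  0.36  0.01  2.44  2.05  0.4   0.52]
    [ 0.33  0.68 -1.2   2.38  1.81  0.96  1.  ]
    [-0.28  0.39 -0.44  2.42  1.91  0.54  0.72]
    [-0.51  0.36 -0.17  2.43  1.98  0.45  0.61]
36 181.9 -0.05 3
    [ 0.25  0.36 -1.09  2.43  1.62  0.71  1.02]
    [ 0.03  0.28 -0.83  2.44  1.62  0.59  0.98]
    [ 0.42  0.51 -1.33  2.42  1.63  0.88  1.07]
36 181.9 -0.12 2
    [ 0.35  0.08 -1.17  2.44  1.26  0.52  1.29]
    [ 0.57  0.15 -1.41  2.43  1.31  0.59  1.27]
30 1.9 0.012 10
    [ 0.48  0.84 -1.4   2.32  1.67  1.09 -1.91]
    [-0.8   0.35  0.2   2.39
[... 2283 characters left out ...]
0.49  0.83 -1.4   2.26  1.53  1.05  1.37]
    [-0.66  0.34  0.09  2.32  1.08  0.23  1.56]
    [ 0.39  0.65 -1.2   2.26  1.47  0.84  1.36]
    [ 0.24  0.52 -0.98  2.26  1.41  0.66  1.36]
25 181.9 -0.05 10
    [-1.6   0.42  1.22  2.36 -0.76  0.3  -2.91]
    [-0.19  0.22 -0.48  2.3   0.92  0.44  1.72]
    [ 0.25  0.32 -0.98  2.28  1.11  0.59  1.59]
    [-0.35  0.2  -0.31  2.31  0.87  0.4   1.77]
    [ 0.54  0.57 -1.41  2.27  1.3   0.88  1.47]
25 181.9 -0.12 9
    [ 0.65  0.24 -1.41  2.25  0.88  0.68  1.8 ]
    [ 0.43  0.13 -1.13  2.26  0.73  0.59  1.92]
    [-0.14  0.05 -0.54  2.28  0.59  0.53  2.03]
    [-0.93  0.    0.26  2.33  0.54  0.51  2.07]
    [ 0.05  0.07 -0.73  2.27  0.62  0.54  2.  ]
```

```bash
nproc
cat > opt.py <<'E'
from ik import *
from station import get_obs
from scipy.optimize import differential_evolution
import sys,time,json
def fstep(q,row,w=1.,n=8,lam=.02):
    p,M=fk(q,P,S); p=p+np.array(row[:3])/1000; M=rz(np.radians(row[3]))@M
    lo,hi=np.maximum(LO,q-V),np.minimum(HI,q+V); x=q.copy(); L=P[7:31].reshape(8,3); act=np.zeros(7,bool)
    for _ in range(n):
        # jacobian
        A=np.eye(3); pp=L[0].copy(); O=[];Z=[]
        for i in range(7):
            O.append(pp.copy()); Z.append(S[i]*(A[:,2] if i%2==0 else A[:,1])); a=S[i]*x[i]+P[i]; A=A@(rz(a) if i%2==0 else ry(a)); pp=pp+A@L[i+1]
        Z=np.array(Z);J=np.r_[np.cross(Z,pp-np.array(O)).T,w*Z.T]
        D=M@A.T; e=np.r_[p-pp,w*.5*np.array([D[2,1]-D[1,2],D[0,2]-D[2,0],D[1,0]-D[0,1]])]
        if np.abs(e).max()<3e-4: break
        free=np.ones(7,bool)
        for _k in range(4):
            d=np.zeros(7); Jf=J[:,free]; d[free]=Jf.T@np.linalg.solve(Jf@Jf.T+lam**2*np.eye(6),e)
            bad=free&(((x+d>hi+1e-9)&(x>=hi-1e-6))|((x+d<lo-1e-9)&(x<=lo+1e-6)))
            if not bad.any(): break
            free&=~bad
        x=np.clip(x+d,lo,hi)
    return x
def tv(q):
    p,M=fk(q,P,S); z,y=M[:,2],M[:,1]; a=np.arctan2(y[1],y[0]); c,s=np.cos(a),np.sin(a); return p,np.array([z[0]*c+z[1]*s,-z[0]*s+z[1]*c]),a
def roll(q,v,n,w):
    v=np.reshape(v,(-1,4)); pen=0
    for r in v:
        for _ in range(n):
            q=fstep(q,r,w); 
            p=fk(q,P,S)[0]; pen+=max(0,ZMIN-p[2])+max(0,.15-p[0])+max(0,np.hypot(p[0],p[1])-.8)
    return q,pen
ZMIN=.42; N=8
def cost(v,q,tgt):
    c=0
    for w in (.8,1.4):
        x,pen=roll(q,v,N,w); p,t,a=tv(x); c+=20*np.hypot(*(t-tgt))+10*pen+max(0,abs(x[2]+.4)-.5)+max(0,abs(x[0])-.6)
    return c+.02*np.abs(np.reshape(v,(-1,4))/[60,60,60,10]).sum()
if __name__=="__main__":
    q=get_obs()['q'];ns=int(sys.argv[3]); tgt=np.array([float(sys.argv[1]),float(sys.argv[2])])
    b=[(-60,60),(-60,60),(-60,60),(-10.5,10.5)]*ns; t=time.time()
    r=differential_evolution(cost,b,args=(q,tgt),workers=-1,updating='deferred',popsize=5,maxiter=1000,seed=1,polish=False,callback=lambda *a,**k:time.time()-t>float(sys.argv[4]))
    print(r.fun,r.nit,'\n',np.reshape(r.x,(-1,4)).round(1))
    for w in(.8,1.4): x,pen=roll(q,r.x,N,w); print(tv(x),x.round(2),pen)
E
sed -i 's/^from ik/from ik/' t.py; sed 's/run(Q\[a\],rows,w=w.*/run2(Q[a],rows,w)/' t.py > t2.py; sed -i '1a from opt import fstep\ndef run2(q,rows,w):\n    for r in rows: q=fstep(q,r,w)\n    return q' t2.py; sed -i 's/for wd,wn in .*/for wd,wn in ((0,0),):/' t2.py
python3 t2.py | sed 's/np.float64//g'
(timeout 200 python3 opt.py .53 0 3 90 ; timeout 200 python3 opt.py -.53 0 3 90)
```

```text
4
1.0 0 0 [(97, 11, (0.2)), (24, 3, (0.1)), (100, 9, (0.2)), (55, 7, (0.2)), (27, 3, (0.0)), (247, 27, (0.3)), (87, 7, (0.1)), (45, 6, (0.1))]
1.5 0 0 [(140, 16, (0.3)), (36, 3, (0.2)), (88, 6, (0.1)), (85, 10, (0.2)), (40, 5, (0.1)), (252, 28, (0.4)), (90, 5, (0.2)), (98, 14, (0.1))]
2.0 0 0 [(155, 18, (0.3)), (37, 3, (0.2)), (85, 5, (0.1)), (96, 11, (0.3)), (44, 5, (0.1)), (254, 28, (0.4)), (88, 4, (0.2)), (100, 14, (0.1))]
3.0 0 0 [(165, 19, (0.4)), (44, 4, (0.3)), (84, 4, (0.1)), (109, 13, (0.3)), (48, 6, (0.1)), (255, 28, (0.4)), (86, 4, (0.2)), (102, 14, (0.1))]
5.444868970016064 32 
 [[ -6.8  -4.5  30.2 -10.1]
 [ 49.1   9.5  16.6  -9.2]
 [-16.3  19.7  32.4  -9.8]]
(array([0.6117532 , 0.50844058, 0.72816318]), array([ 0.51766927, -0.0428615 ]), np.float64(-0.05117520696083129)) [-1.1   0.69  0.9   0.24 -0.24  1.92 -0.66] 0
(array([0.74049259, 0.29366428, 0.72458293]), array([ 0.41609476, -0.00386781]), np.float64(-0.060389446718544695)) [-0.68  0.66  0.87  0.24 -0.47  1.92 -0.38] 0
20.242264071615867 28 
 [[ 43.2  42.6  41.1   9.3]
 [ 35.5 -22.4  56.2  -6.3]
 [ 37.5  -3.1  55.2   5.6]]
(array([0.4930339 , 0.53916785, 0.77997749]), array([-0.47585656, -0.02727076]), np.float64(-2.196709022164303)) [-0.49  0.53 -1.41  0.45  0.93  1.92  2.96] 0.08194467960430638
(array([0.18065616, 0.54408644, 0.56748396]), array([ 0.00861064, -0.32620913]), np.float64(-1.6130740261719103)) [-0.44  0.56 -1.41  1.02  0.25  1.92  2.96] 0.44417570405282214
```

>>> {"method": "carry_out", "body": {
  "rows": "-7 -5 30 -10; -7 -5 30 -10; -7 -5 30 -10; -7 -5 30 -10; -7 -5 30 -10; -7 -5 30 -10; -7 -5 30 -10; -7 -5 30 -10"
}}

```text
t: 14.62
eef_pos: [0.1782, 0.4256, 0.8088]
tool_rot: [0.087, -0.432, 0.867, 0.233]
contact_force: [-1.0, 0.8, 0.6]
gripper_width: 0.995
grasp_force: 0.0
```

```bash
cat >> s.py <<'E'
a=np.arctan2(yt[1],yt[0]);print('along',(zt[:2]@[np.cos(a),np.sin(a)]).round(3),'perp',(zt[:2]@[-np.sin(a),np.cos(a)]).round(3))
open('log.txt','a').write(repr((o['q'].tolist(),o['eef_pos'].tolist(),o['tool_rot'].tolist()))+'\n')
E
python3 s.py
```

```text
t 14.62 q [ 0.09 -0.08 -0.98  0.95 -0.43  1.83  1.39] p [0.1782 0.4256 0.8088] F [-1.   0.8  0.6]
tilt 28.8 az 96.1 yaz 146.7 y [-0.789  0.518  0.33 ] z [-0.051  0.48  -0.876] pos az 67.3
along 0.306 perp -0.373
```

>>> {"method": "carry_out", "body": {
  "rows": "49 10 17 -9; 49 10 17 -9; 49 10 17 -9; 49 10 17 -9; 49 10 17 -9; 49 10 17 -9"
}}

```text
t: 15.38
eef_pos: [0.3777, 0.4603, 0.8491]
tool_rot: [0.13, -0.167, 0.955, 0.207]
contact_force: [0.3, 0.3, -1.1]
gripper_width: 0.993
grasp_force: 0.0
```

```bash
python3 s.py; (timeout 150 python3 opt.py .54 0 2 60)
```

```text
t 15.38 q [-0.84  0.21 -0.12  0.54 -0.09  1.91  0.91] p [0.3777 0.4603 0.8491] F [ 0.3  0.3 -1.1]
tilt 28.3 az 67.8 yaz 113.5 y [-0.373  0.859  0.352] z [ 0.179  0.439 -0.88 ] pos az 50.6
along 0.331 perp -0.339
4.4702099040744745 37 
 [[  9.8  31.6  13.9  -0.6]
 [-26.6  -1.5  49.8 -10.3]]
(array([0.45150087, 0.51626771, 0.8821465 ]), array([0.57995608, 0.01478385]), np.float64(0.5562086443478202)) [-1.23  0.43  0.76  0.24 -0.29  1.92 -0.25] 0
(array([0.63982422, 0.35399742, 0.82573172]), array([ 0.49931796, -0.0549615 ]), np.float64(0.5130337727903335)) [-0.78  0.51  0.81  0.24 -0.53  1.92  0.02] 0
```

```bash
cat > sim.py <<'E'
from opt import *
def sim(rows,q=None,ws=(.8,1.4),show=True):
    for w in ws:
        x=get_obs()['q'] if q is None else q.copy()
        for i,(n,r) in enumerate(rows):
            for _ in range(n): x=fstep(x,r,w)
            if show: p,t,a=tv(x); print(w,i,p.round(3),t.round(3),np.degrees(a).round(1),x.round(2))
    return x
E
python3 - <<'E'
from sim import *
sim([(6,(5,-10,-40,-10)),(6,(10,-10,-10,-10)),(4,(0,0,60,0)),(4,(0,0,60,0)),(4,(0,0,60,0)),(4,(0,0,60,0))])
E
```

```text
0.8 0 [0.407 0.4   0.609] [ 0.33  -0.339] 53.6 [-0.94 -0.03 -0.19  1.4   0.41  1.49 -0.24]
0.8 1 [0.467 0.34  0.549] [ 0.331 -0.339] -6.4 [-0.94  0.23 -0.11  1.24  0.5   1.84 -1.14]
0.8 2 [0.489 0.312 0.701] [ 0.379 -0.302] -5.4 [-1.57  0.32  0.99  0.94  0.25  1.92 -0.69]
0.8 3 [0.496 0.257 0.8  ] [ 0.47  -0.274] -3.4 [-1.66  0.39  1.46  0.78  0.05  1.92 -0.39]
0.8 4 [0.506 0.203 0.884] [ 0.566 -0.261] -1.2 [-1.59  0.33  1.46  0.64  0.08  1.92 -0.29]
0.8 5 [0.506 0.155 0.96 ] [ 0.654 -0.266] 1.2 [-1.47  0.29  1.46  0.47  0.05  1.92 -0.18]
1.4 0 [0.407 0.401 0.609] [ 0.331 -0.339] 53.6 [-0.94 -0.03 -0.19  1.4   0.41  1.49 -0.24]
1.4 1 [0.467 0.341 0.549] [ 0.331 -0.339] -6.4 [-0.94  0.23 -0.11  1.24  0.5   1.84 -1.13]
1.4 2 [0.492 0.306 0.683] [ 0.35  -0.324] -6.0 [-1.55  0.33  0.99  0.96  0.23  1.92 -0.68]
1.4 3 [0.501 0.236 0.752] [ 0.386 -0.313] -5.1 [-1.64  0.4   1.46  0.89  0.04  1.92 -0.39]
1.4 4 [0.517 0.17  0.803] [ 0.426 -0.308] -4.2 [-1.57  0.33  1.46  0.81  0.09  1.92 -0.29]
1.4 5 [0.53  0.109 0.849] [ 0.466 -0.308] -3.2 [-1.46  0.3   1.46  0.72  0.08  1.92 -0.17]
```

>>> {"method": "carry_out", "body": {
  "rows": "10 32 14 0; 10 32 14 0; 10 32 14 0; 10 32 14 0; 10 32 14 0; 10 32 14 0; 10 32 14 0; 10 32 14 0"
}}

```text
t: 16.38
eef_pos: [0.4198, 0.6297, 0.8336]
tool_rot: [0.154, -0.156, 0.943, 0.25]
contact_force: [-56.8, 41.2, 12.4]
gripper_width: 0.999
grasp_force: 0.0
```

>>> {"method": "carry_out", "body": {
  "rows": "-27 -2 50 -10; -27 -2 50 -10; -27 -2 50 -10; -27 -2 50 -10; -27 -2 50 -10"
}}

```text
t: 17.0
eef_pos: [0.4027, 0.5278, 0.943]
tool_rot: [0.087, 0.168, 0.914, 0.358]
contact_force: [1.0, 1.0, -0.1]
gripper_width: 0.996
grasp_force: 0.0
```

```bash
python3 s.py; (timeout 150 python3 opt.py .54 0 2 45)
```

```text
t 17.0 q [-1.14  0.43  1.45  0.24 -1.37  1.91  0.32] p [0.4027 0.5278 0.943 ] F [ 1.   1.  -0.1]
tilt 43.2 az 65.9 yaz 70.4 y [0.244 0.688 0.684] z [ 0.279  0.625 -0.729] pos az 52.7
along 0.683 perp -0.054
2.447835131418221 30 
 [[-49.  -48.5   7.6  -4.5]
 [-44.  -48.9 -53.8  -1.5]]
(array([ 0.29296745, -0.03318032,  0.84875471]), array([0.55438361, 0.01102431]), np.float64(0.390427479314504)) [ 0.38 -0.34 -0.01  1.09 -0.43  1.92  0.52] 0
(array([ 0.28268622, -0.04243504,  0.89620985]), array([ 0.63744118, -0.01999628]), np.float64(0.38934674983671247)) [ 0.41 -0.34  0.05  1.   -0.5   1.92  0.53] 0
```

>>> {"method": "carry_out", "body": {
  "rows": "-30 -30 5 -3; -45 -48 8 -4; -49 -48 8 -5; -49 -48 8 -5; -49 -48 8 -5; -49 -48 8 -5; -49 -48 8 -5; -49 -48 8 -4"
}}

```text
t: 18.0
eef_pos: [0.2544, 0.4351, 0.9569]
tool_rot: [0.148, 0.284, 0.895, 0.31]
contact_force: [0.6, 0.9, 0.3]
gripper_width: 0.993
grasp_force: 0.0
```

```bash
python3 s.py
```

```text
t 18.0 q [-2.67  0.04  1.45  0.56  0.24  1.92 -0.12] p [0.2544 0.4351 0.9569] F [0.6 0.9 0.3]
tilt 40.1 az 46.9 yaz 57.2 y [0.417 0.647 0.638] z [ 0.44   0.47  -0.765] pos az 59.7
along 0.634 perp -0.115
```

>>> {"method": "carry_out", "body": {
  "rows": "-44 -49 -54 -2; -44 -49 -54 -2; -44 -49 -54 -2; -44 -49 -54 -2"
}}

```text
t: 18.5
eef_pos: [0.2273, 0.3827, 0.8415]
tool_rot: [0.126, 0.334, 0.895, 0.267]
contact_force: [3.3, 1.8, 0.7]
gripper_width: 0.997
grasp_force: 0.0
```

```bash
python3 s.py
```

```text
t 18.5 q [-2.12 -0.26  0.34  1.05  0.62  1.91 -0.58] p [0.2273 0.3827 0.8415] F [3.3 1.8 0.7]
tilt 34.3 az 44.2 yaz 50.1 y [0.53  0.635 0.562] z [ 0.404  0.393 -0.826] pos az 59.3
along 0.561 perp -0.058
```

Run:
```python
from sim import *
sim([(6,(14,-17,-49,-4)),(6,(14,-17,-49,-4)),(3,(15,0,-30,0)),(3,(24,0,-31,0))])
print()
sim([(6,(40,-10,-49,-4)),(6,(20,-17,-49,-4)),(6,(-30,-6,0,0)),(3,(15,0,-30,0)),(3,(24,0,-31,0))],ws=(1,))
```

```text
0.8 0 [0.315 0.319 0.565] [ 0.546 -0.076] 26.4 [-1.05 -0.34 -0.17  1.78  0.4   1.33 -0.81]
0.8 1 [0.4   0.219 0.271] [ 0.545 -0.077] 2.4 [-0.73 -0.15 -0.29  2.3   0.67  0.83 -1.43]
0.8 2 [0.445 0.219 0.181] [ 0.545 -0.076] 2.4 [-0.69  0.06 -0.26  2.36  0.97  0.64 -1.7 ]
0.8 3 [0.517 0.219 0.089] [ 0.545 -0.076] 2.4 [-0.66  0.33 -0.15  2.32  1.42  0.5  -2.06]
1.4 0 [0.316 0.324 0.567] [ 0.555 -0.068] 26.5 [-1.05 -0.34 -0.17  1.78  0.4   1.32 -0.81]
1.4 1 [0.401 0.224 0.273] [ 0.555 -0.068] 2.5 [-0.73 -0.15 -0.3   2.3   0.68  0.82 -1.44]
1.4 2 [0.446 0.224 0.183] [ 0.555 -0.068] 2.5 [-0.68  0.06 -0.27  2.36  0.99  0.63 -1.72]
1.4 3 [0.518 0.224 0.091] [ 0.555 -0.068] 2.5 [-0.65  0.33 -0.16  2.32  1.45  0.5  -2.1 ]

1 0 [0.464 0.324 0.55 ] [ 0.561 -0.063] 26.5 [-1.63 -0.29  0.53  1.74  0.57  1.22 -0.73]
1 1 [0.584 0.222 0.256] [ 0.561 -0.063] 2.5 [-1.43  0.14  0.83  2.12  0.57  0.52 -1.05]
1 2 [0.404 0.186 0.256] [ 0.561 -0.063] 2.5 [-1.65 -0.32  0.54  2.42  0.92  0.97 -1.62]
1 3 [0.454 0.191 0.17 ] [ 0.559 -0.064] 2.5 [-1.17  0.03  0.32  2.44  1.06  0.53 -1.74]
1 4 [0.524 0.193 0.078] [ 0.559 -0.065] 2.4 [-1.09  0.37  0.43  2.39  1.7   0.26 -2.35]
```

First route works in the model; execute.

>>> {"method": "carry_out", "body": {
  "rows": "10 -12 -40 -4; 14 -17 -49 -4; 14 -17 -49 -4; 14 -17 -49 -4; 14 -17 -49 -4; 14 -17 -49 -4; 14 -17 -49 -4; 14 -17 -49 -4",
  "claw": 75,
  "force": 60
}}

```text
t: 19.5
eef_pos: [0.316, 0.3174, 0.5917]
tool_rot: [0.18, 0.502, 0.815, 0.225]
contact_force: [0.6, -0.3, 0.5]
gripper_width: 0.879
grasp_force: 0.0
```

```bash
python3 s.py
```

```text
t 19.5 q [-0.91 -0.34 -0.24  1.71  0.34  1.35 -0.69] p [0.316  0.3174 0.5917] F [ 0.6 -0.3  0.5]
tilt 33.6 az 19.7 yaz 28.1 y [0.737 0.394 0.549] z [ 0.521  0.186 -0.833] pos az 45.1
along 0.547 perp -0.081
```

>>> {"method": "carry_out", "body": {
  "rows": "14 -25 -35 -4; 14 -25 -35 -4; 10 -25 -35 -4; 0 -10 -10 -4; 0 0 0 0"
}}

```text
t: 20.12
eef_pos: [0.3603, 0.2527, 0.4785]
tool_rot: [0.208, 0.607, 0.743, 0.192]
contact_force: [0.1, 0.1, -0.0]
gripper_width: 0.879
grasp_force: 0.0
```

```bash
python3 s.py
```

```text
t 20.12 q [-0.75 -0.33 -0.28  1.94  0.4   1.21 -0.92] p [0.3603 0.2527 0.4785] F [ 0.1  0.1 -0. ]
tilt 32.9 az 3.4 yaz 13.1 y [0.822 0.191 0.537] z [ 0.542  0.032 -0.84 ] pos az 35.0
along 0.535 perp -0.091
```

>>> {"method": "carry_out", "body": {
  "rows": "10 -14 -45 -4; 10 -14 -45 -4; 10 -14 -45 -3; 10 -14 -45 0; 9 -12 -40 0; 0 0 0 0"
}}

```text
t: 20.88
eef_pos: [0.4103, 0.1826, 0.2576]
tool_rot: [0.225, 0.676, 0.681, 0.169]
contact_force: [-0.9, -0.3, 1.0]
gripper_width: 0.877
grasp_force: 0.0
```

```bash
python3 s.py; python3 -c "
from h import *
T=cam('top');S=cam('side')
cv2.imwrite('pics/pre.png',np.vstack([cv2.resize(S[110:250,140:300],None,fx=4,fy=4,interpolation=2)])[:600])"
```

```text
t 20.88 q [-0.63 -0.16 -0.29  2.32  0.66  0.79 -1.35] p [0.4103 0.1826 0.2576] F [-0.9 -0.3  1. ]
tilt 32.7 az -7.9 yaz 2.0 y [0.845 0.029 0.534] z [ 0.535 -0.075 -0.842] pos az 24.0
along 0.532 perp -0.093
```

View pics/pre.png

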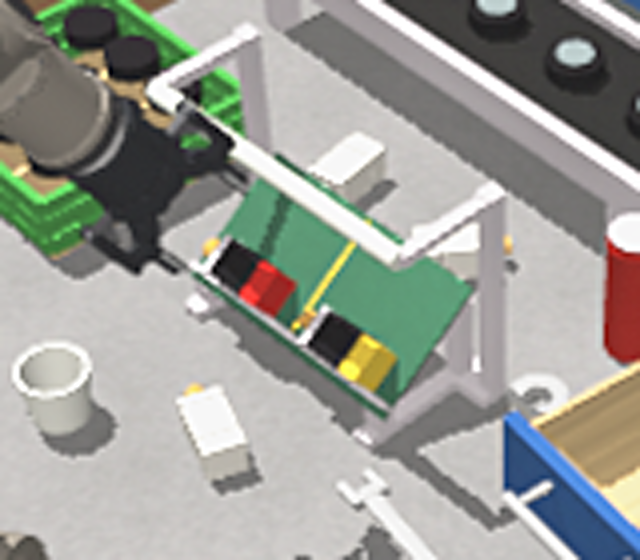

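The picture shows the open gripper in front of the bar, on the robot side. The yellow motor is untouched at crop (360,350).

>>> {"method": "carry_out", "body": {
  "rows": "7 0 -20 0; 7 0 -20 0; 8 0 -20 0; 8 0 -18 0; 10 0 -12 0; 9 0 -9 0; 0 0 0 0"
}}

```text
t: 21.85
eef_pos: [0.4621, 0.185, 0.1622]
tool_rot: [0.225, 0.677, 0.68, 0.172]
contact_force: [-0.3, -1.0, -0.2]
gripper_width: 0.877
grasp_force: 0.0
```

```bash
cat >> s.py <<'E'
c=np.array([.513,.176,.075])
print('to grasp mm',((c+.007*zt-o['eef_pos'])*1000).round(1),'axis offset',((c-o['eef_pos'])*1000@M).round(1))
E
python3 s.py
```

```text
t 21.85 q [-0.58  0.09 -0.27  2.37  1.02  0.59 -1.69] p [0.4621 0.185  0.1622] F [-0.3 -1.  -0.2]
tilt 32.9 az -7.5 yaz 1.7 y [0.842 0.025 0.539] z [ 0.539 -0.071 -0.839] pos az 21.8
along 0.537 perp -0.087
to grasp mm [ 54.7  -9.5 -93.1] axis offset [ -1.7  -4.4 101.3]
```

>>> {"method": "carry_out", "body": {
  "rows": "2 -1 -10 0; 8 -1 -12 0; 8 -1 -12 0; 8 -1 -12 0; 8 -1 -12 0; 8 -2 -12 0; 7 -2 -12 0; 6 -1 -11 0; 0 0 0 0"
}}

```text
t: 22.98
eef_pos: [0.5169, 0.174, 0.0686]
tool_rot: [0.226, 0.677, 0.679, 0.172]
contact_force: [-0.7, -0.7, -0.5]
gripper_width: 0.882
grasp_force: 0.0
```

```bash
python3 s.py;python3 -c "
from h import *
S=cam('side')
cv2.imwrite('pics/gr.png',cv2.resize(S[150:230,170:270],None,fx=7,fy=7,interpolation=2)[:600])"
```

```text
t 22.98 q [-0.56  0.35 -0.18  2.36  1.53  0.48 -2.13] p [0.5169 0.174  0.0686] F [-0.7 -0.7 -0.5]
tilt 32.9 az -7.6 yaz 1.7 y [0.842 0.025 0.538] z [ 0.539 -0.072 -0.839] pos az 18.6
along 0.536 perp -0.088
to grasp mm [-0.1  1.5  0.6] axis offset [ 1.4  0.2 -7.7]
```

View pics/gr.png

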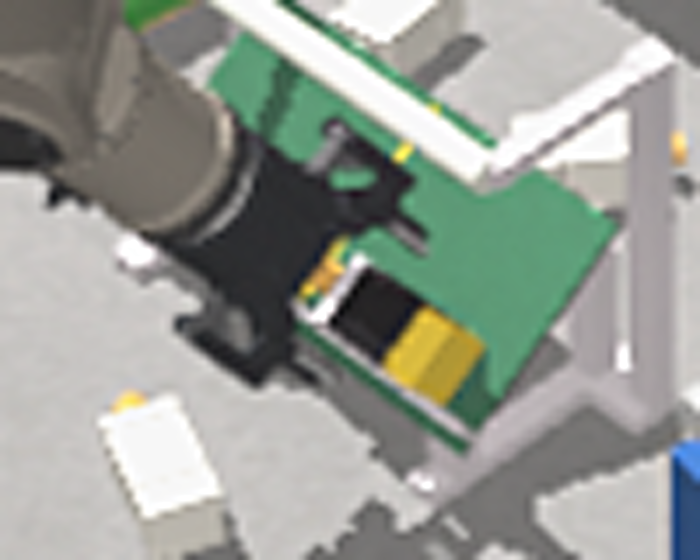

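```bash
cat > pj.py <<'E'
from mfit import *
from scipy.spatial.transform import Rotation as R
o=get_obs();w,x,y,z=o['tool_rot'];M=R.from_quat([x,y,z,w]).as_matrix();t=o['eef_pos']
f=lambda P:((proj("side",P)-[170,150])*7).round(0).tolist()
print('tcp',f(t),'tips',f(np.array([t+.037*M[:,1],t-.037*M[:,1]])))
print('s-38,y-76 box',f(box(-.038,-.076,-.038,.038)))
W_=CAM["side"][0]; print('cam pos',-W_[:3,:3].T@W_[:3,3])
E
python3 pj.py
```

```text
118 [(np.int64(194), np.int64(207)), (np.int64(225), np.int64(238))] 66 [(np.int64(207), np.int64(224)), (np.int64(202), np.int64(210))]
[ 5.2250e+01  1.9297e+01  3.2953e+01 -3.8000e-02 -7.6000e-02  1.8000e-02] [0.5124 0.176  0.0747]
[ 5.3141e+01  1.9906e+01  3.3234e+01 -3.8000e-02 -7.4000e-02  1.8000e-02] [0.5124 0.178  0.0747]
[ 5.3672e+01  1.8188e+01  3.5484e+01 -3.8000e-02 -7.8000e-02  2.2000e-02] [0.5125 0.174  0.0747]
[ 5.4000e+01  2.1812e+01  3.2188e+01 -4.0000e-02 -7.4000e-02  1.8000e-02] [0.5108 0.178  0.0735]
[ 5.4141e+01  1.8344e+01  3.5797e+01 -3.8000e-02 -7.6000e-02  2.2000e-02] [0.5124 0.176  0.0747]
tcp [[404.0, 331.0]] tips [[445.0, 276.0], [362.0, 387.0]]
s-38,y-76 box [[439.0, 403.0], [401.0, 383.0], [345.0, 332.0], [306.0, 310.0], [484.0, 339.0], [447.0, 317.0], [389.0, 269.0], [351.0, 246.0]]
cam pos [-0.31233144 -0.92768469  1.4424202 ]
```

>>> {"method": "carry_out", "body": {
  "rows": "0 0 0 0; 0 0 0 0; 0 0 0 0; 0 0 0 0; 0 0 0 0; 0 0 0 0",
  "claw": 30,
  "force": 60
}}

```text
t: 23.88
eef_pos: [0.5167, 0.1728, 0.0686]
tool_rot: [0.226, 0.677, 0.679, 0.171]
contact_force: [-3.5, -1.0, 8.5]
gripper_width: 0.349
grasp_force: 5.2
```

```bash
python3 s.py
```

```text
t 23.88 q [-0.56  0.35 -0.18  2.37  1.53  0.48 -2.13] p [0.5167 0.1728 0.0686] F [-3.5 -1.   8.5]
tilt 33.0 az -7.8 yaz 1.7 y [0.842 0.025 0.539] z [ 0.539 -0.073 -0.839] pos az 18.5
along 0.537 perp -0.089
to grasp mm [0.1 2.7 0.5] axis offset [ 2.7  0.4 -7.6]
```

```bash
python3 -c "
from h import *
S=cam('side');T=cam('top')
a=cv2.resize(S[165:225,190:260],None,fx=8,fy=8,interpolation=2);b=cv2.resize(T[185:245,160:230],None,fx=8,fy=8,interpolation=2)
cv2.imwrite('pics/gr2.png',cv2.resize(np.hstack([a,b]),(800,343)))"
```

```text
(no output)
```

View pics/gr2.png

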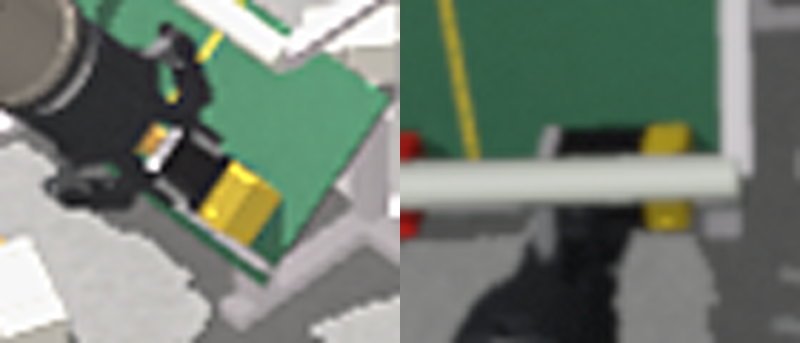

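>>> {"method": "carry_out", "body": {
  "rows": "0 0 0 0; 0 0 0 0; 0 0 0 0",
  "claw": 20
}}

```text
t: 24.35
eef_pos: [0.5172, 0.1731, 0.0693]
tool_rot: [0.226, 0.677, 0.679, 0.172]
contact_force: [-6.7, -1.7, 15.7]
gripper_width: 0.233
grasp_force: 8.5
```

```bash
python3 s.py | tail -1; python3 -c "
from h import *
S=cam('side')
a=cv2.resize(S[165:225,190:260],None,fx=10,fy=10,interpolation=2)
cv2.imwrite('pics/gr3.png',a)"
```

```text
to grasp mm [-0.4  2.4 -0.2] axis offset [ 2.4 -0.4 -7.2]
```

View pics/gr3.png

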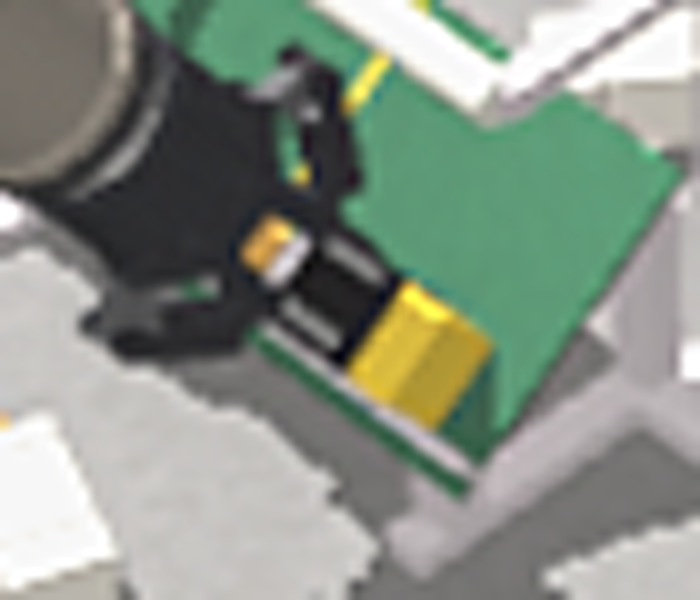

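>>> {"method": "carry_out", "body": {
  "rows": "0 0 0 0; 0 0 0 0; 0 0 0 0; 0 0 0 0",
  "claw": 78
}}

```text
t: 24.9
eef_pos: [0.5161, 0.1725, 0.0674]
tool_rot: [0.225, 0.677, 0.68, 0.17]
contact_force: [0.4, 0.1, 0.6]
gripper_width: 0.913
grasp_force: 0.0
```

```bash
python3 s.py|tail -3; python3 mfit.py; python3 -c "
import station;print(station.grip_point_offset)"
```

```text
tilt 32.8 az -7.8 yaz 1.7 y [0.843 0.025 0.537] z [ 0.537 -0.074 -0.84 ] pos az 18.5
along 0.534 perp -0.089
to grasp mm [0.7 2.9 1.7] axis offset [ 2.8  1.6 -8.3]
117 [(np.int64(194), np.int64(207)), (np.int64(225), np.int64(238))] 66 [(np.int64(207), np.int64(224)), (np.int64(202), np.int64(210))]
[ 5.3797e+01  1.9656e+01  3.4141e+01 -3.8000e-02 -7.4000e-02  1.8000e-02] [0.5124 0.178  0.0747]
[ 5.4359e+01  1.9094e+01  3.5266e+01 -3.8000e-02 -7.6000e-02  2.2000e-02] [0.5124 0.176  0.0747]
[ 5.4406e+01  1.8328e+01  3.6078e+01 -3.8000e-02 -7.6000e-02  1.8000e-02] [0.5124 0.176  0.0747]
[ 5.5406e+01  2.1656e+01  3.3750e+01 -4.0000e-02 -7.4000e-02  1.8000e-02] [0.5108 0.178  0.0735]
[ 5.5938e+01  2.1109e+01  3.4828e+01 -4.0000e-02 -7.6000e-02  2.2000e-02] [0.5108 0.176  0.0735]
0.0187
```

>>> {"method": "carry_out", "body": {
  "rows": "3 0 -4 0; 3 0 -4 0; 3 0 -4 0; 2 0 -4 0; 0 0 0 0"
}}

```text
t: 25.62
eef_pos: [0.5269, 0.1723, 0.0509]
tool_rot: [0.225, 0.677, 0.68, 0.17]
contact_force: [0.4, 0.2, -0.1]
gripper_width: 0.917
grasp_force: 0.0
```

>>> {"method": "carry_out", "body": {
  "rows": "0 0 0 0; 0 0 0 0; 0 0 0 0; 0 0 0 0; 0 0 0 0",
  "claw": 36,
  "force": 60
}}

```text
t: 26.25
eef_pos: [0.5266, 0.1727, 0.0519]
tool_rot: [0.225, 0.677, 0.68, 0.171]
contact_force: [-6.1, -0.6, 6.8]
gripper_width: 0.476
grasp_force: 59.4
```

```bash
python3 s.py
```

```text
t 26.25 q [-0.54  0.39 -0.17  2.35  1.61  0.48 -2.2 ] p [0.5266 0.1727 0.0519] F [-6.1 -0.6  6.8]
tilt 32.8 az -7.7 yaz 1.7 y [0.843 0.026 0.537] z [ 0.537 -0.073 -0.84 ] pos az 18.2
along 0.535 perp -0.089
to grasp mm [-9.8  2.8 17.2] axis offset [  1.3   1.  -26.9]
```

>>> {"method": "carry_out", "body": {
  "rows": "-3 0 5 0; -6 1 9 0; -7 1 11 0; -8 1 12 0; -8 1 12 0; -8 1 12 0; -8 1 12 0; -8 1 12 0; -8 2 12 0; -8 0 13 0",
  "force": 90
}}

```text
t: 27.5
eef_pos: [0.454, 0.1812, 0.1614]
tool_rot: [0.225, 0.677, 0.68, 0.17]
contact_force: [0.1, 0.6, -3.3]
gripper_width: 0.466
grasp_force: 90.6
```

```bash
python3 s.py
```

```text
t 27.5 q [-0.59  0.07 -0.27  2.39  1.01  0.59 -1.69] p [0.454  0.1812 0.1614] F [ 0.1  0.6 -3.3]
tilt 32.7 az -7.8 yaz 1.7 y [0.844 0.025 0.536] z [ 0.536 -0.074 -0.841] pos az 21.8
along 0.533 perp -0.09
to grasp mm [ 62.8  -5.8 -92.3] axis offset [  2.4   3.4 104.7]
```

>>> {"method": "carry_out", "body": {
  "rows": "-7 0 20 0; -7 0 20 0; -8 0 20 0; -8 0 20 0; -8 0 35 0; -8 0 40 0; -8 0 45 0; -8 0 45 0"
}}

```text
t: 28.5
eef_pos: [0.3915, 0.1808, 0.4069]
tool_rot: [0.225, 0.677, 0.68, 0.17]
contact_force: [0.2, 0.8, -3.3]
gripper_width: 0.47
grasp_force: 90.8
```

```bash
python3 s.py; (timeout 150 python3 opt.py 0 0 3 80)
```

```text
t 28.5 q [-0.64 -0.32 -0.27  2.09  0.45  1.1  -1.05] p [0.3915 0.1808 0.4069] F [ 0.2  0.8 -3.3]
tilt 32.7 az -7.9 yaz 1.7 y [0.845 0.026 0.535] z [ 0.535 -0.074 -0.842] pos az 24.8
along 0.533 perp -0.09
to grasp mm [ 125.2   -5.3 -337.8] axis offset [ 22.6 -75.1 344.7]
9.506720733003151 36 
 [[-37.3  -6.6  33.8  -8.1]
 [  5.2  35.6   5.7  -8.4]
 [ 52.7  43.9  52.   -4.3]]
(array([0.37008552, 0.2055077 , 0.61136403]), array([0.00673614, 0.01208033]), np.float64(-2.7880972012972354)) [ 1.35 -0.34 -1.41  1.26 -0.34  1.92 -2.96] 0
(array([0.25986105, 0.16876   , 0.48641263]), array([ 0.33875592, -0.05180969]), np.float64(-2.619764672544949)) [ 1.07 -0.23 -1.41  1.61 -0.21  1.92 -2.96] 0
```

```bash
cat > opt2.py <<'E'
from opt import *
def cost(v,q,tgt):
    c=0
    for w in (.8,1.4):
        x,pen=roll(q,v,N,w); p,t,a=tv(x); c+=20*np.hypot(*(t-tgt))+10*pen+.7*max(0,abs(x[2])-.9)+max(0,abs(x[0]-.1)-.9)+2*max(0,abs(x[6])-2.5)
    return c+.02*np.abs(np.reshape(v,(-1,4))/[60,60,60,10]).sum()
if __name__=="__main__":
    q=get_obs()['q']; tgt=np.zeros(2); B=[(-45,45),(-45,45),(-45,45)]; b=B+[(8,10.5)]+B+[(4,10.5)]+B+[(-6,10.5)]; t=time.time()
    r=differential_evolution(cost,b,args=(q,tgt),workers=-1,updating='deferred',popsize=5,maxiter=1000,seed=2,polish=False,callback=lambda *a,**k:time.time()-t>100)
    print(r.fun,r.nit,'\n',np.reshape(r.x,(-1,4)).round(1))
    for w in(.8,1.4):
        x=q
        for s in np.reshape(r.x,(-1,4)): x,_=roll(x,s,N,w); print(w,[u.round(2) if hasattr(u,'round') else u for u in tv(x)],x.round(2))
E
python3 opt2.py
python3 - <<'E'
from sim import *
sim([(6,(25,-10,5,10)),(6,(10,-10,5,10)),(6,(0,-10,0,10)),(4,(0,0,50,0)),(4,(0,0,50,0))])
E
```

```text
13.687649361934596 37 
 [[-30.6 -28.4  29.2  10.4]
 [  8.  -23.6  -2.4   8.7]
 [ -1.2  13.8  44.8   9.2]]
0.8 [array([0.33, 0.14, 0.64]), array([ 0.43, -0.11]), np.float64(1.44)] [-0.15 -0.34 -0.04  1.56 -0.4   1.65  1.14]
0.8 [array([ 0.39, -0.02,  0.52]), array([ 0.39, -0.16]), np.float64(2.65)] [-1.27 -0.06  1.4   1.54 -0.25  1.92  2.69]
0.8 [array([0.32, 0.21, 0.55]), array([ 0.22, -0.27]), np.float64(-2.53)] [-1.89 -0.2   1.18  1.49 -0.12  1.92  2.96]
1.4 [array([0.33, 0.19, 0.64]), array([ 0.49, -0.1 ]), np.float64(1.46)] [-0.13 -0.34 -0.1   1.59 -0.48  1.6   1.12]
1.4 [array([0.37, 0.04, 0.49]), array([ 0.48, -0.13]), np.float64(2.68)] [-1.25 -0.    1.32  1.63 -0.32  1.92  2.67]
1.4 [array([0.31, 0.29, 0.57]), array([0.13, 0.07]), np.float64(-2.4)] [-1.28 -0.02  0.34  1.38  0.05  1.92  2.96]
0.8 0 [0.556 0.162 0.434] [ 0.516 -0.107] 60.8 [-1.48 -0.34  1.02  1.87  0.07  0.94  0.6 ]
0.8 1 [0.486 0.117 0.486] [ 0.485 -0.169] 120.4 [-1.76 -0.34  1.46  1.6  -0.2   1.53  1.77]
0.8 2 [0.373 0.069 0.487] [ 0.434 -0.195] 179.7 [-1.88 -0.34  1.46  1.58 -0.05  1.92  2.6 ]
0.8 3 [0.348 0.125 0.55 ] [ 0.369 -0.24 ] 178.8 [-1.74 -0.34  1.17  1.52 -0.12  1.92  2.43]
0.8 4 [0.325 0.186 0.621] [ 0.311 -0.297] 177.8 [-1.72 -0.34  0.99  1.42 -0.17  1.92  2.24]
1.4 0 [0.557 0.176 0.433] [ 0.524 -0.099] 61.4 [-1.52 -0.34  1.05  1.87  0.06  0.93  0.6 ]
1.4 1 [0.466 0.131 0.489] [ 0.513 -0.123] 121.3 [-1.78 -0.34  1.46  1.6  -0.22  1.57  1.75]
1.4 2 [0.345 0.088 0.463] [ 0.493 -0.136] -178.9 [-1.94 -0.34  1.46  1.65 -0.04  1.92  2.56]
1.4 3 [0.31  0.149 0.506] [ 0.471 -0.153] -179.1 [-1.88 -0.34  1.23  1.63 -0.12  1.92  2.38]
1.4 4 [0.27  0.216 0.558] [ 0.453 -0.174] -179.3 [-1.9  -0.34  1.07  1.56 -0.19  1.92  2.17]
```

```bash
cat > dr.py <<'E'
from h import *
S_=cam("side");T_=cam("top")
L=np.array([[-.1235-.035,.06,.182],[-.1235-.035,-.06,.182]])
ob=[(301.4,245.4),(347,250.6)]
# handle ends from top view, heights known
e=[ray("top",p,.182) for p in ob]; print('handle ends',np.round(e,4))
d=e[0]-e[1]; yaw=np.arctan2(-d[0],d[1]); print('yaw',np.degrees(yaw),np.linalg.norm(d))
fr=[ray("top",p,.207) for p in [(283.6,230),(370.6,239)]]; d=fr[0]-fr[1]; print('panel',np.round(fr,4),np.degrees(np.arctan2(-d[0],d[1])),np.linalg.norm(d))
h=[ray("top",p,.22) for p in [(289.4,170),(379.6,180.4)]]; d=h[0]-h[1]; print('housing',np.round(h,4),np.degrees(np.arctan2(-d[0],d[1])),np.linalg.norm(d))
yaw=np.radians(-5.8); X=np.array([np.cos(yaw),np.sin(yaw)])
m=[np.mean(v,0)[:2] for v in(e,fr,h)]
print('floor from handle',m[0]+.1585*X,'from panel(mid)',m[1]+.113*X,'housing mid',m[2],'opening',(m[2]-m[0])@X-.035-.015)
for c in("side","top"):
  for n in("drawer_floor","cabinet_drawer0_handle","cabinet_front"):
    print(c,n,[(ray(c,r["centre"],{"d":.12,"c":.182}[n[0]] if n!="cabinet_front" else .22).round(3)[:2],round(r["confidence"],2)) for r in place_of(c,n)[:1]])
E
python3 dr.py
python3 - <<'E'
from g2 import *
import opt; q0=opt.get_obs()['q']
M0=fk(q0,P,S)[1]; yz0=np.degrees(np.arctan2(M0[1,1],M0[0,1]))
for yz in(-5.5,84.5,-95.5):
    M=rz(np.radians(yz-yz0))@M0
    for off in(.0,.15):
        p=np.array([.60,-.208,.114])-off*M[:,2]
        o=ikg(p,M,25); print(yz,off,len(o)); [print('   ',x.round(2)) for x in o[:6]]
E
```

```text
handle ends [[ 0.4309 -0.1297  0.182 ]
 [ 0.4179 -0.2541  0.182 ]]
yaw -5.97717561286343 0.1250803976045088
panel [[ 0.4723 -0.08    0.207 ]
 [ 0.4504 -0.3125  0.207 ]] -5.376133685806295 0.2334877993960052
housing [[ 0.6319 -0.0939  0.22  ]
 [ 0.6064 -0.3345  0.22  ]] -6.033270969517672 0.24195028881538008
floor from handle [ 0.58211046 -0.20789209] from panel(mid) [ 0.5737936  -0.20767772] housing mid [ 0.61915844 -0.21418618] opening 0.1459943761681759
side drawer_floor [(array([ 0.585, -0.214]), 0.68)]
side cabinet_drawer0_handle [(array([ 0.437, -0.187]), 0.75)]
side cabinet_front [(array([ 0.617, -0.216]), 0.78)]
top drawer_floor [(array([ 0.584, -0.214]), 0.98)]
top cabinet_drawer0_handle [(array([ 0.431, -0.196]), 0.66)]
top cabinet_front [(array([0.529, 0.206]), 0.48)]
-5.5 0.0 5
    [ 1.27  0.8  -1.39  2.16  1.6   0.8  -1.18]
    [ 0.57  0.36 -0.42  2.2   1.37  0.18 -1.22]
    [ 0.93  0.46 -0.85  2.18  1.46  0.37 -1.24]
    [ 1.14  0.6  -1.14  2.17  1.53  0.56 -1.22]
    [-0.74  0.96  1.45  2.26  4.51  0.95  1.6 ]
-5.5 0.15 7
    [ 1.55  0.12 -1.37  2.2   0.43  0.38 -0.27]

[... 643 characters left out ...]
5 ]
    [ 0.52  0.54  0.17  1.5  -0.62  1.4   2.33]
    [ 0.75  0.55 -0.18  1.48 -0.46  1.34  2.19]
-95.5 0.0 6
    [ 0.45  0.72 -0.75  1.7   0.97  1.4  -2.37]
    [ 0.67  0.92 -1.17  1.68  1.21  1.68 -2.48]
    [-0.54  0.71  0.69  1.76  0.15  0.93 -1.74]
    [-0.81  1.1   1.31  1.77 -0.57  1.   -1.11]
    [ 0.31  0.65 -0.53  1.7   0.86  1.3  -2.3 ]
    [ 0.75  1.1  -1.4   1.68  1.36  1.88 -2.53]
-95.5 0.15 9
    [-0.49  0.53  0.46  1.6   0.32  1.28 -1.89]
    [ 0.32  0.6  -0.75  1.54  0.82  1.59 -2.28]
    [-0.8   0.7   1.01  1.62 -0.02  1.21 -1.58]
    [-0.28  0.49  0.14  1.58  0.46  1.34 -2.01]
    [ 0.53  0.77 -1.15  1.53  1.03  1.79 -2.41]
    [-0.73  0.63  0.85  1.61  0.09  1.22 -1.69]
```

Run:
```python
from sim import *
sim([(5,(18,-28,6,-9.7)),(5,(18,-28,0,-9.7)),(5,(0,0,-10,0)),(10,(-3,-13,-24,0))])
```

```text
0.8 0 [0.482 0.041 0.437] [ 0.529 -0.094] -46.5 [-0.41 -0.07 -0.21  1.83  0.56  1.42 -1.57]
0.8 1 [ 0.572 -0.099  0.437] [ 0.529 -0.094] -95.0 [-0.24  0.29  0.    1.43  0.49  1.7  -1.94]
0.8 2 [ 0.572 -0.099  0.387] [ 0.529 -0.094] -95.0 [-0.24  0.31 -0.    1.51  0.49  1.61 -1.98]
0.8 3 [ 0.542 -0.229  0.147] [ 0.529 -0.094] -95.0 [-0.08  0.47  0.06  1.86  0.6   1.07 -2.08]
1.4 0 [0.482 0.041 0.437] [ 0.529 -0.094] -46.5 [-0.41 -0.07 -0.21  1.83  0.56  1.42 -1.57]
1.4 1 [ 0.572 -0.099  0.437] [ 0.529 -0.094] -95.0 [-0.24  0.29  0.    1.43  0.49  1.7  -1.94]
1.4 2 [ 0.572 -0.099  0.387] [ 0.529 -0.094] -95.0 [-0.24  0.31 -0.    1.51  0.49  1.61 -1.98]
1.4 3 [ 0.542 -0.229  0.147] [ 0.529 -0.094] -95.0 [-0.08  0.47  0.06  1.86  0.6   1.07 -2.08]
```

>>> {"method": "carry_out", "body": {
  "rows": "10 -15 10 -5; 18 -28 10 -9; 18 -28 6 -9.7; 18 -28 4 -9.7; 18 -28 2 -9.7; 18 -28 0 -9.7; 18 -28 0 -9.7; 18 -28 0 -9.7"
}}

```text
t: 29.9
eef_pos: [0.5295, -0.0299, 0.437]
tool_rot: [0.282, 0.948, 0.148, 0.003]
contact_force: [-0.5, 0.3, -2.9]
gripper_width: 0.471
grasp_force: 90.8
```

```bash
python3 s.py
```

```text
t 29.9 q [-0.33  0.11 -0.11  1.65  0.56  1.56 -1.76] p [ 0.5295 -0.0299  0.437 ] F [-0.5  0.3 -2.9]
tilt 32.8 az -80.4 yaz -70.7 y [ 0.279 -0.796  0.536] z [ 0.09  -0.534 -0.84 ] pos az -3.2
along 0.534 perp -0.092
to grasp mm [ -15.9  202.1 -367.9] axis offset [  70.5 -362.7  192.7]
```

>>> {"method": "carry_out", "body": {
  "rows": "16 -18 -16 -8.5; 16 -18 -18 -8.5; 13 -11 -18 -8; 0 0 0 0"
}}

```text
t: 30.4
eef_pos: [0.5743, -0.0782, 0.3826]
tool_rot: [0.278, 0.957, -0.059, -0.06]
contact_force: [-1.3, 0.3, -2.9]
gripper_width: 0.468
grasp_force: 90.9
```

```bash
python3 s.py|head -3
cat > tod.py <<'E'
from h import *
from scipy.spatial.transform import Rotation as R
o=get_obs();w,x,y,z=o['tool_rot'];M=R.from_quat([x,y,z,w]).as_matrix();zt=M[:,2]
g=np.array([.532,-.234,.130]); print('to goal',((g-o['eef_pos'])*1000).round(1),'tool frame',((g-o['eef_pos'])*1000@M).round(1),'zt',zt.round(3))
E
python3 tod.py
```

```text
t 30.4 q [-0.26  0.33 -0.01  1.49  0.49  1.63 -2.01] p [ 0.5743 -0.0782  0.3826] F [-1.3  0.3 -2.9]
tilt 33.0 az -105.6 yaz -95.5 y [-0.08  -0.839  0.539] z [-0.147 -0.525 -0.839] pos az -7.7
along 0.536 perp -0.096
to goal [ -42.3 -155.8 -252.6] tool frame [  1.5  -2.  299.8] zt [-0.147 -0.525 -0.839]
```

Lined up exactly on the entry axis. Going in.

>>> {"method": "carry_out", "body": {
  "rows": "-4 -15 -24 0; -4 -16 -25 0; -5 -17 -27 0; -4 -16 -25 0; -4 -16 -25 0; -4 -16 -25 0; -4 -14 -23 0; -4 -12 -20 0; -3 -10 -16 0; -2 -8 -12 0"
}}

```text
t: 31.65
eef_pos: [0.5357, -0.216, 0.1638]
tool_rot: [0.277, 0.958, -0.057, -0.056]
contact_force: [0.4, 0.5, -2.8]
gripper_width: 0.472
grasp_force: 91.1
```

```bash
python3 s.py|head -1; python3 tod.py; python3 -c "
from h import *
S=cam('side');T=cam('top')
a=cv2.resize(S[180:280,250:350],(400,400),interpolation=2);b=cv2.resize(T[160:260,275:375],(400,400),interpolation=2)
cv2.imwrite('pics/d1.png',np.hstack([a,b]))"
```

```text
t 31.65 q [-0.09  0.44  0.05  1.86  0.59  1.11 -2.08] p [ 0.5357 -0.216   0.1638] F [ 0.4  0.5 -2.8]
to goal [ -3.7 -18.  -33.8] tool frame [ 1.5 -2.7 38.3] zt [-0.139 -0.523 -0.841]
```

View pics/d1.png

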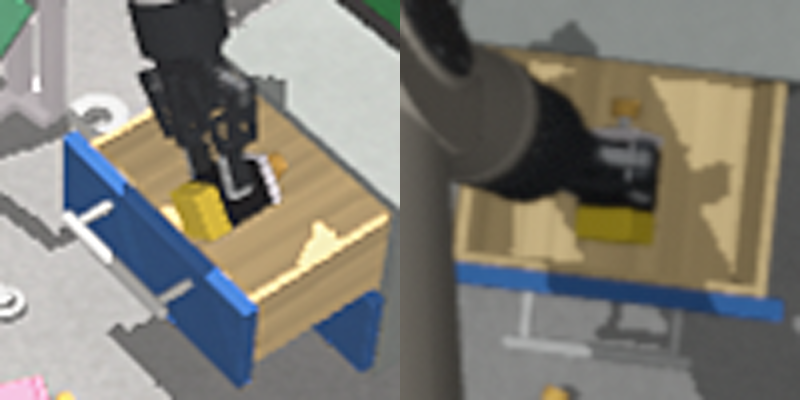

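>>> {"method": "carry_out", "body": {
  "rows": "0 -3 -5 0; 0 -3 -5 0; 0 -3 -5 0; 0 -3 -5 0; 0 0 -3 0; 0 0 0 0"
}}

```text
t: 32.5
eef_pos: [0.5358, -0.2283, 0.1412]
tool_rot: [0.277, 0.957, -0.058, -0.057]
contact_force: [0.0, 0.5, -2.4]
gripper_width: 0.466
grasp_force: 91.0
```

>>> {"method": "carry_out", "body": {
  "rows": "0 0 -2 0; 0 0 -2 0; 0 0 -2 0"
}}

```text
t: 32.88
eef_pos: [0.536, -0.2284, 0.1354]
tool_rot: [0.277, 0.958, -0.058, -0.056]
contact_force: [0.1, 0.0, -2.8]
gripper_width: 0.47
grasp_force: 91.0
```

>>> {"method": "carry_out", "body": {
  "rows": "0 0 -2 0; 0 0 -1 0"
}}

```text
t: 33.12
eef_pos: [0.5359, -0.2284, 0.1323]
tool_rot: [0.277, 0.957, -0.058, -0.056]
contact_force: [0.7, 0.1, -2.6]
gripper_width: 0.467
grasp_force: 91.0
```

>>> {"method": "carry_out", "body": {
  "rows": "0 0 -2 0; 0 0 -2 0"
}}

```text
t: 33.38
eef_pos: [0.536, -0.2284, 0.1283]
tool_rot: [0.277, 0.958, -0.058, -0.056]
contact_force: [0.5, 0.2, -2.4]
gripper_width: 0.466
grasp_force: 91.0
```

>>> {"method": "carry_out", "body": {
  "rows": "0 0 -2 0; 0 0 -1 0"
}}

```text
t: 33.62
eef_pos: [0.5367, -0.2287, 0.1266]
tool_rot: [0.277, 0.957, -0.059, -0.056]
contact_force: [-1.5, 1.7, 9.6]
gripper_width: 0.468
grasp_force: 92.3
```

>>> {"method": "carry_out", "body": {
  "rows": "0 0 -1 0; 0 0 -1 0"
}}

```text
t: 33.88
eef_pos: [0.5382, -0.2289, 0.1264]
tool_rot: [0.278, 0.957, -0.059, -0.054]
contact_force: [-1.1, 2.5, 19.1]
gripper_width: 0.47
grasp_force: 93.4
```

>>> {"method": "carry_out", "body": {
  "rows": "0 0 1 0; 0 0 0 0; 0 0 0 0",
  "force": 20
}}

```text
t: 34.25
eef_pos: [0.538, -0.2289, 0.1266]
tool_rot: [0.277, 0.957, -0.059, -0.054]
contact_force: [1.0, 0.7, 9.6]
gripper_width: 0.469
grasp_force: 92.2
```

>>> {"method": "carry_out", "body": {
  "rows": "0 0 -1 0; 0 0 -1 0; 0 0 0 0",
  "claw": 41
}}

```text
t: 34.62
eef_pos: [0.5388, -0.2293, 0.1262]
tool_rot: [0.278, 0.957, -0.059, -0.053]
contact_force: [0.1, 1.0, 17.7]
gripper_width: 0.481
grasp_force: 47.8
```

>>> {"method": "carry_out", "body": {
  "rows": "0 0 0 0; 0 0 0 0",
  "claw": 42.5
}}

```text
t: 34.88
eef_pos: [0.5371, -0.2313, 0.1252]
tool_rot: [0.279, 0.957, -0.059, -0.055]
contact_force: [0.7, -4.3, 8.5]
gripper_width: 0.497
grasp_force: 4.1
```

>>> {"method": "carry_out", "body": {
  "rows": "0 0 0 0; 0 0 0 0",
  "claw": 44.5
}}

```text
t: 35.12
eef_pos: [0.5369, -0.2307, 0.1246]
tool_rot: [0.278, 0.957, -0.059, -0.055]
contact_force: [0.5, -3.9, 7.3]
gripper_width: 0.519
grasp_force: 3.4
```

>>> {"method": "carry_out", "body": {
  "rows": "0 0 0 0; 0 0 0 0",
  "claw": 47
}}

```text
t: 35.38
eef_pos: [0.5362, -0.2306, 0.1238]
tool_rot: [0.278, 0.957, -0.059, -0.056]
contact_force: [1.7, -5.4, 3.9]
gripper_width: 0.55
grasp_force: 0.7
```

Smooth and in controlled contact; continue opening gradually.

>>> {"method": "carry_out", "body": {
  "rows": "0 0 0 0; 0 0 0 0",
  "claw": 49.5
}}

```text
t: 35.62
eef_pos: [0.5357, -0.2311, 0.1236]
tool_rot: [0.278, 0.957, -0.06, -0.056]
contact_force: [0.1, -5.9, 3.5]
gripper_width: 0.574
grasp_force: 0.3
```

>>> {"method": "carry_out", "body": {
  "rows": "0 0 0 0; 0 0 0 0",
  "claw": 52
}}

```text
t: 35.88
eef_pos: [0.5353, -0.2315, 0.1236]
tool_rot: [0.278, 0.957, -0.06, -0.057]
contact_force: [-0.8, -7.4, 3.3]
gripper_width: 0.613
grasp_force: 0.2
```

>>> {"method": "carry_out", "body": {
  "rows": "0 0 0 0; 0 0 0 0",
  "claw": 54.5
}}

```text
t: 36.12
eef_pos: [0.535, -0.2319, 0.1236]
tool_rot: [0.279, 0.957, -0.06, -0.057]
contact_force: [-0.9, -8.1, 2.2]
gripper_width: 0.633
grasp_force: 0.3
```

>>> {"method": "carry_out", "body": {
  "rows": "0 0 0 0; 0 0 0 0",
  "claw": 57
}}

```text
t: 36.38
eef_pos: [0.5348, -0.2321, 0.1238]
tool_rot: [0.279, 0.957, -0.06, -0.057]
contact_force: [-0.8, -8.8, 3.5]
gripper_width: 0.663
grasp_force: 0.3
```

>>> {"method": "carry_out", "body": {
  "rows": "0 0 0 0; 0 0 0 0",
  "claw": 60
}}

```text
t: 36.62
eef_pos: [0.5345, -0.2326, 0.1237]
tool_rot: [0.279, 0.957, -0.061, -0.057]
contact_force: [-0.8, -9.5, 1.9]
gripper_width: 0.703
grasp_force: 0.3
```

```bash
python3 s.py|head -3
python3 - <<'E'
from h import *
for c in("side","top"):
    im=cam(c); 
    h=cv2.cvtColor(im,cv2.COLOR_BGR2HSV); m=((h[...,0]>20)&(h[...,0]<33)&(h[...,1]>170)&(h[...,2]>60)); m[:190]=0;m[275:]=0;m[:,:280]=0;m[:,350:]=0
    n,l,s,ce=cv2.connectedComponentsWithStats(m.astype(np.uint8))
    for i in range(1,n):
        if s[i,4]>15: print(c,s[i],ce[i].round(1),ray(c,ce[i],.15).round(3))
    print(c,[(r["centre"].round(1) if hasattr(r["centre"],'round') else r["centre"],round(r["confidence"],2)) for r in place_of(c,"spare_motor")[:6]])
E
```

```text
t 36.62 q [-0.08  0.5   0.07  1.89  0.62  1.03 -2.11] p [ 0.5345 -0.2326  0.1237] F [-0.8 -9.5  1.9]
tilt 33.1 az -105.2 yaz -95.7 y [-0.084 -0.837  0.541] z [-0.143 -0.527 -0.838] pos az -23.5
along 0.539 perp -0.09
side [298 236  13  14  86] [305.  241.7] [ 0.52  -0.221  0.15 ]
side [([190.8, 213.0], 0.8), ([253.9, 281.4], 0.77), ([311.6, 243.5], 0.56), ([252.1, 167.8], 0.51)]
top [325 211  17  10 128] [333.3 215.6] [ 0.514 -0.222  0.15 ]
top [([172.5, 151.7], 0.97), ([182.6, 259.3], 0.94), ([335.4, 207.3], 0.71), ([304.3, 274.3], 0.71), ([120.5, 148.9], 0.63)]
```

>>> {"method": "carry_out", "body": {
  "rows": "0 0 3 0; 0 0 4 0; 0 0 5 0; 0 0 5 0"
}}

```text
t: 37.33
eef_pos: [0.5364, -0.2277, 0.1398]
tool_rot: [0.277, 0.958, -0.058, -0.056]
contact_force: [-0.2, -0.5, -0.3]
gripper_width: 0.703
grasp_force: 0.0
```

```bash
cat > yl.py <<'E'
from h import *
for c in("side","top"):
    im=cam(c); 
    h=cv2.cvtColor(im,cv2.COLOR_BGR2HSV); m=((h[...,0]>20)&(h[...,0]<33)&(h[...,1]>170)&(h[...,2]>60)); m[:190]=0;m[275:]=0;m[:,:280]=0;m[:,350:]=0
    n,l,s,ce=cv2.connectedComponentsWithStats(m.astype(np.uint8))
    for i in range(1,n):
        if s[i,4]>15: print(c,s[i],ce[i].round(1),ray(c,ce[i],.15).round(3))
E
python3 yl.py; python3 s.py | head -1
```

```text
side [301 239  12  13  71] [307.3 244.3] [ 0.517 -0.234  0.15 ]
top [329 212  16   9 126] [336.6 216. ] [ 0.513 -0.231  0.15 ]
t 37.42 q [-0.08  0.47  0.06  1.88  0.61  1.06 -2.09] p [ 0.5366 -0.228   0.1401] F [ 0.4 -0.4 -0.7]
```

>>> {"method": "carry_out", "body": {
  "rows": "2 6 12 0; 4 14 23 0; 6 21 34 0; 6 21 34 0; 6 21 34 0; 6 21 34 0; 6 21 34 0; 0 0 0 0"
}}

```text
t: 38.42
eef_pos: [0.5738, -0.1005, 0.3474]
tool_rot: [0.276, 0.958, -0.057, -0.053]
contact_force: [-0.4, -0.3, 0.2]
gripper_width: 0.703
grasp_force: 0.0
```

```bash
python3 yl.py; python3 s.py | head -2
python3 - <<'E'
from sim import *
# side-on push pose candidates: now go to front of drawer: handle at (.424,-.192,.182)
x=sim([(9,(-30,-10,0,0)),(6,(-3,-3,-33,0))],ws=(1,))
E
python3 - <<'E'
from h import *
T=cam("top");S=cam("side")
for c in("side","top"): print(c,[(np.round(r["centre"],1),ray(c,r["centre"],.182).round(3)) for r in place_of(c,"cabinet_drawer0_handle")[:2]],[ray(c,r["centre"],.12).round(3) for r in place_of(c,"drawer_floor")[:1]],[(np.round(r["centre"],1),ray(c,r["centre"],.141).round(3)) for r in place_of(c,"spare_motor_center")])
E
```

```text
side [301 239  12  13  67] [307.1 244.3] [ 0.517 -0.234  0.15 ]
top [329 212  16   9 127] [336.7 216. ] [ 0.513 -0.231  0.15 ]
t 38.52 q [-0.23  0.33  0.    1.57  0.5   1.54 -2.02] p [ 0.5718 -0.1031  0.3446] F [-0.6  0.2 -0.2]
tilt 32.8 az -104.9 yaz -95.5 y [-0.08  -0.84   0.536] z [-0.14  -0.523 -0.841] pos az -10.2
1 0 [ 0.303 -0.196  0.346] [ 0.533 -0.094] -95.1 [-0.17 -0.17  0.01  2.13  0.52  1.46 -1.98]
1 1 [ 0.285 -0.214  0.148] [ 0.533 -0.094] -95.1 [-0.15  0.09  0.04  2.42  0.66  0.97 -2.27]
side [(array([278.6, 244.2]), array([ 0.43 , -0.188,  0.182]))] [array([ 0.584, -0.203,  0.12 ])] [(array([309.6, 242.4]), array([ 0.534, -0.229,  0.141])), (array([224.8, 153.2]), array([0.621, 0.309, 0.141])), (array([249.5, 284.8]), array([ 0.277, -0.219,  0.141])), (array([191.3, 217.6]), array([0.319, 0.126, 0.141])), (array([256.5, 172.5]), array([0.636, 0.143, 0.141]))]
top [(array([324.1, 249. ]), array([ 0.422, -0.192,  0.182]))] [array([ 0.583, -0.209,  0.12 ])] [(array([337. , 205.6]), array([ 0.543, -0.234,  0.141])), (array([304. , 270.5]), array([ 0.359, -0.14 ,  0.141])), (array([124.2, 152.6]), array([0.689, 0.376, 0.141]))]
```

>>> {"method": "carry_out", "body": {
  "rows": "-20 -10 0 0; -40 -20 0 0; -45 -22 0 0; -45 -22 0 0; -35 -17 0 0; -12 -6 0 0; 0 0 0 0",
  "claw": 0
}}

```text
t: 39.8
eef_pos: [0.375, -0.2005, 0.3447]
tool_rot: [0.277, 0.958, -0.059, -0.056]
contact_force: [0.4, -0.3, 0.4]
gripper_width: 0.0
grasp_force: 0.0
```

```bash
python3 s.py | head -3
```

```text
t 39.8 q [-0.14 -0.03  0.03  2.    0.54  1.42 -1.96] p [ 0.375  -0.2005  0.3447] F [ 0.4 -0.3  0.4]
tilt 32.8 az -104.9 yaz -95.6 y [-0.082 -0.84   0.536] z [-0.139 -0.523 -0.841] pos az -28.1
along 0.534 perp -0.088
```

>>> {"method": "carry_out", "body": {
  "rows": "0 0 -20 0; 0 0 -35 0; 0 0 -40 0; 0 0 -40 0; 0 0 -30 0; 0 0 -15 0; 0 0 0 0"
}}

```text
t: 40.67
eef_pos: [0.3754, -0.2001, 0.1639]
tool_rot: [0.277, 0.957, -0.058, -0.057]
contact_force: [-0.2, 0.3, 0.4]
gripper_width: -0.005
grasp_force: 0.0
```

```bash
python3 s.py | head -3
```

```text
t 40.67 q [-0.14  0.2   0.03  2.22  0.62  1.04 -2.21] p [ 0.3754 -0.2001  0.1639] F [-0.2  0.3  0.4]
tilt 32.9 az -105.1 yaz -95.4 y [-0.079 -0.84   0.537] z [-0.141 -0.524 -0.84 ] pos az -28.1
along 0.535 perp -0.091
```

>>> {"method": "carry_out", "body": {
  "rows": "8 -1 0 0; 8 -1 0 0; 7 -1 0 0; 6 0 0 0; 6 -1 0 0; 6 0 0 0; 6 -1 0 0; 6 0 0 0"
}}

```text
t: 41.68
eef_pos: [0.4281, -0.2058, 0.1645]
tool_rot: [0.277, 0.957, -0.059, -0.056]
contact_force: [-1.4, -0.6, 1.4]
gripper_width: -0.001
grasp_force: 0.8
```

>>> {"method": "carry_out", "body": {
  "rows": "7 -1 0 0; 8 -1 0 0; 9 -1 0 0; 10 -1 0 0; 10 -1 0 0; 10 -1 0 0"
}}

```text
t: 42.42
eef_pos: [0.4826, -0.2117, 0.1645]
tool_rot: [0.277, 0.957, -0.059, -0.056]
contact_force: [-1.3, -1.4, 1.8]
gripper_width: 0.001
grasp_force: 1.0
```

```bash
python3 s.py | head -2
python3 - <<'E'
from h import *
T=cam("top");S=cam("side")
for c in("side","top"): print(c,[(np.round(r["centre"],1),ray(c,r["centre"],.182).round(3)) for r in place_of(c,"cabinet_drawer0_handle")[:2]],[ray(c,r["centre"],.12).round(3) for r in place_of(c,"drawer_floor")[:1]])
E
python3 yl.py
```

```text
t 42.42 q [-0.11  0.36  0.05  1.99  0.6   1.08 -2.12] p [ 0.4826 -0.2117  0.1645] F [-1.3 -1.4  1.8]
tilt 32.8 az -105.0 yaz -95.5 y [-0.081 -0.84   0.537] z [-0.14  -0.524 -0.84 ] pos az -23.7
side [(array([298.2, 233.5]), array([ 0.508, -0.199,  0.182]))] [array([ 0.677, -0.211,  0.12 ])]
top [(array([330.3, 222.8]), array([ 0.493, -0.209,  0.182]))] [array([ 0.657, -0.216,  0.12 ])]
top [332 190  16   4  62] [339.7 191.5] [ 0.583 -0.24   0.15 ]
```

>>> {"method": "carry_out", "body": {
  "rows": "9 -1 0 0; 9 -1 0 0; 9 -1 0 0; 8 -1 0 0; 7 -1 0 0; 6 0 0 0; 5 -1 0 0"
}}

```text
t: 43.7
eef_pos: [0.5352, -0.2175, 0.1644]
tool_rot: [0.277, 0.957, -0.058, -0.056]
contact_force: [-1.2, 0.7, 1.6]
gripper_width: 0.004
grasp_force: 1.2
```

>>> {"method": "carry_out", "body": {
  "rows": "4 0 0 0; 3 -1 0 0; 3 0 0 0"
}}

```text
t: 44.08
eef_pos: [0.5451, -0.2184, 0.1645]
tool_rot: [0.277, 0.958, -0.058, -0.056]
contact_force: [-0.2, 0.4, 1.2]
gripper_width: 0.002
grasp_force: 1.1
```

>>> {"method": "carry_out", "body": {
  "rows": "3 0 0 0; 2 0 0 0"
}}

```text
t: 44.32
eef_pos: [0.55, -0.2187, 0.1645]
tool_rot: [0.277, 0.957, -0.059, -0.056]
contact_force: [-1.3, -1.0, 2.1]
gripper_width: 0.001
grasp_force: 1.0
```

>>> {"method": "carry_out", "body": {
  "rows": "2 0 0 0; 2 0 0 0"
}}

```text
t: 44.58
eef_pos: [0.5538, -0.2186, 0.1644]
tool_rot: [0.277, 0.957, -0.058, -0.057]
contact_force: [-3.7, -1.1, 2.1]
gripper_width: -0.001
grasp_force: 1.7
```

>>> {"method": "carry_out", "body": {
  "rows": "2 0 0 0; 2 0 0 0"
}}

```text
t: 44.82
eef_pos: [0.5543, -0.2189, 0.164]
tool_rot: [0.277, 0.957, -0.059, -0.06]
contact_force: [-13.4, 2.1, 7.4]
gripper_width: 0.004
grasp_force: 6.5
```

>>> {"method": "carry_out", "body": {
  "rows": "1 0 0 0; 1 0 0 0"
}}

```text
t: 45.08
eef_pos: [0.5544, -0.2189, 0.1639]
tool_rot: [0.277, 0.957, -0.06, -0.062]
contact_force: [-15.5, 3.4, 9.3]
gripper_width: -0.001
grasp_force: 8.4
```

Run:
```python
from h import *
T=cam("top");S=cam("side")
for c in("side","top"): print(c,[(np.round(r["centre"],1),ray(c,r["centre"],.182).round(3)) for r in place_of(c,"cabinet_drawer0_handle")[:2]])
```

```text
side [(array([317.1, 224.5]), array([ 0.581, -0.215,  0.182]))]
top [(array([329.4, 192.5]), array([ 0.576, -0.206,  0.182]))]
```

>>> {"method": "carry_out", "body": {
  "rows": "-10 1 0 0; -20 2 0 0; -20 2 5 4; -20 2 5 8; -15 2 0 10; 0 0 0 10; 0 0 0 10; 0 0 0 10; 0 0 0 10"
}}

```text
t: 46.4
eef_pos: [0.4756, -0.208, 0.1748]
tool_rot: [0.266, 0.849, 0.446, 0.096]
contact_force: [-0.2, -0.4, 0.4]
gripper_width: -0.003
grasp_force: 0.0
```

```bash
python3 s.py | head -3
python3 - <<'E'
from sim import *
sim([(3,(0,0,0,9)),(6,(10,-1,-2,0))],ws=(1,))
E
```

```text
t 46.4 q [ 0.03  0.04  0.02  2.38  0.96  0.43 -1.39] p [ 0.4756 -0.208   0.1748] F [-0.2 -0.4  0.4]
tilt 32.9 az -42.4 yaz -33.1 y [ 0.707 -0.46   0.538] z [ 0.401 -0.366 -0.84 ] pos az -23.6
along 0.536 perp -0.088
1 0 [ 0.484 -0.225  0.173] [ 0.532 -0.06 ] -18.0 [ 0.08  0.05  0.18  2.39  0.54  0.17 -0.59]
1 1 [ 0.544 -0.231  0.162] [ 0.531 -0.06 ] -18.0 [ 0.18  0.17  0.05  2.28  0.63  0.17 -0.71]
```

>>> {"method": "carry_out", "body": {
  "rows": "10 -1 -4 0; 12 -2 -4 0; 12 -1 -3 0; 10 -1 -1 0; 8 -1 0 0; 6 0 0 0; 4 0 0 0"
}}

```text
t: 47.28
eef_pos: [0.5373, -0.2154, 0.1625]
tool_rot: [0.266, 0.851, 0.443, 0.094]
contact_force: [0.1, 0.3, -0.5]
gripper_width: -0.003
grasp_force: 0.0
```

>>> {"method": "carry_out", "body": {
  "rows": "4 0 0 0; 4 0 0 0; 3 0 0 0"
}}

```text
t: 47.65
eef_pos: [0.5481, -0.2154, 0.1625]
tool_rot: [0.266, 0.851, 0.443, 0.094]
contact_force: [-0.5, 0.3, 0.7]
gripper_width: 0.003
grasp_force: 0.0
```

>>> {"method": "carry_out", "body": {
  "rows": "3 0 0 0; 2 0 0 0"
}}

```text
t: 47.9
eef_pos: [0.5531, -0.2154, 0.1624]
tool_rot: [0.266, 0.851, 0.443, 0.094]
contact_force: [0.7, 0.2, 0.3]
gripper_width: 0.002
grasp_force: 0.0
```

>>> {"method": "carry_out", "body": {
  "rows": "3 0 0 0; 3 0 0 0; 2 0 0 0"
}}

```text
t: 48.28
eef_pos: [0.5612, -0.2154, 0.1624]
tool_rot: [0.266, 0.851, 0.443, 0.094]
contact_force: [0.4, 0.2, -0.4]
gripper_width: -0.0
grasp_force: 0.0
```

>>> {"method": "carry_out", "body": {
  "rows": "2 0 0 0; 2 0 0 0"
}}

```text
t: 48.52
eef_pos: [0.565, -0.2155, 0.1624]
tool_rot: [0.266, 0.851, 0.443, 0.094]
contact_force: [-0.2, -0.1, 0.4]
gripper_width: 0.004
grasp_force: 0.0
```

>>> {"method": "carry_out", "body": {
  "rows": "2 0 0 0; 2 0 0 0"
}}

```text
t: 48.78
eef_pos: [0.5691, -0.2154, 0.1625]
tool_rot: [0.266, 0.851, 0.443, 0.094]
contact_force: [-0.1, 0.3, -0.8]
gripper_width: 0.002
grasp_force: 0.0
```

>>> {"method": "carry_out", "body": {
  "rows": "2 0 0 0; 1 0 0 0"
}}

```text
t: 49.02
eef_pos: [0.5721, -0.2154, 0.1624]
tool_rot: [0.266, 0.851, 0.443, 0.094]
contact_force: [0.3, -0.6, -0.8]
gripper_width: -0.001
grasp_force: 0.0
```

>>> {"method": "carry_out", "body": {
  "rows": "2 0 0 0; 2 0 0 0; 1 0 0 0"
}}

```text
t: 49.4
eef_pos: [0.5753, -0.2157, 0.1618]
tool_rot: [0.266, 0.851, 0.443, 0.093]
contact_force: [-12.0, 3.6, 8.2]
gripper_width: -0.006
grasp_force: 6.9
```

>>> {"method": "carry_out", "body": {
  "rows": "2 0 0 0; 2 0 0 0"
}}

```text
t: 49.65
eef_pos: [0.5759, -0.2161, 0.1611]
tool_rot: [0.266, 0.852, 0.442, 0.09]
contact_force: [-35.7, 13.3, 29.8]
gripper_width: 0.002
grasp_force: 23.0
```

>>> {"method": "carry_out", "body": {
  "rows": "2 0 0 0; 1 0 0 0"
}}

```text
t: 49.9
eef_pos: [0.5761, -0.2162, 0.1608]
tool_rot: [0.265, 0.852, 0.442, 0.089]
contact_force: [-49.8, 20.3, 41.6]
gripper_width: 0.002
grasp_force: 32.2
```

```bash
python3 s.py|head -1
python3 - <<'E'
from h import *
T=cam("top");S=cam("side")
for c in("side","top"): print(c,[(np.round(r["centre"],1),ray(c,r["centre"],.182).round(3)) for r in place_of(c,"cabinet_drawer0_handle")[:2]],[ray(c,r["centre"],.22).round(3) for r in place_of(c,"cabinet_front")[:2]])
E
```

```text
t 49.9 q [ 0.03  0.24  0.02  2.18  0.93  0.45 -1.37] p [ 0.5761 -0.2162  0.1608] F [-49.8  20.3  41.6]
side [(array([314.8, 222.7]), array([ 0.582, -0.204,  0.182]))] [array([ 0.623, -0.216,  0.22 ])]
top [(array([329. , 194.3]), array([ 0.571, -0.205,  0.182]))] [array([ 0.623, -0.204,  0.22 ])]
```

>>> {"method": "carry_out", "body": {
  "rows": "-4 0 0 0; -6 1 0 0; -15 2 0 0; -25 2 0 0; -25 2 10 0; -10 0 35 0; 0 0 50 0; 0 0 50 0; 0 0 20 0; 0 0 0 0"
}}

```text
t: 51.45
eef_pos: [0.4995, -0.2085, 0.3292]
tool_rot: [0.267, 0.851, 0.443, 0.096]
contact_force: [0.2, 0.4, -0.8]
gripper_width: -0.0
grasp_force: 0.0
```

```bash
python3 s.py|head -2
python3 - <<'E'
from h import *
T=cam("top");S=cam("side")
for c in("side","top"): print(c,[(np.round(r["centre"],1),ray(c,r["centre"],.182).round(4)) for r in place_of(c,"cabinet_drawer0_handle")[:2]],[ray(c,r["centre"],.22).round(3) for r in place_of(c,"cabinet_front")[:2]])
# column profile across the front: blue panel rows vs grey top in the top view
for col in (310,330,350): print(col,[tuple(int(v) for v in T[r,col]) for r in range(168,204,2)])
E
```

```text
t 51.45 q [ 0.04 -0.13 -0.    2.13  0.54  0.76 -0.89] p [ 0.4995 -0.2085  0.3292] F [ 0.2  0.4 -0.8]
tilt 33.0 az -42.8 yaz -33.6 y [ 0.702 -0.466  0.539] z [ 0.399 -0.37  -0.839] pos az -22.7
side [(array([314.1, 224.1]), array([ 0.5755, -0.2066,  0.182 ]))] [array([ 0.618, -0.216,  0.22 ])]
top [(array([331.6, 196.4]), array([ 0.5657, -0.2122,  0.182 ]))] [array([ 0.632, -0.218,  0.22 ])]
310 [(138, 140, 135), (136, 139, 134), (112, 110, 106), (152, 96, 51), (156, 97, 50), (120, 73, 37), (68, 46, 32), (70, 52, 41), (128, 127, 125), (145, 145, 143), (149, 150, 149), (146, 148, 146), (169, 170, 169), (137, 138, 136), (166, 166, 165), (136, 137, 136), (130, 131, 131), (132, 133, 133)]
330 [(138, 140, 136), (137, 140, 135), (139, 141, 136), (118, 119, 114), (141, 91, 54), (156, 97, 50), (147, 90, 47), (68, 40, 20), (62, 35, 16), (69, 40, 21), (61, 38, 22), (118, 118, 117), (128, 128, 128), (164, 164, 163), (143, 143, 143), (157, 158, 156), (119, 119, 118), (129, 130, 130)]
350 [(136, 139, 134), (138, 140, 135), (137, 140, 135), (137, 139, 135), (133, 135, 131), (134, 86, 54), (153, 94, 48), (149, 93, 48), (128, 120, 114), (154, 154, 152), (145, 145, 144), (138, 137, 135), (132, 132, 131), (131, 132, 130), (152, 154, 152), (156, 157, 156), (83, 84, 83), (80, 81, 82)]
```

```bash
python3 -c "
from station import *
print(hand_in())"
```

```text
the job is handed in; nothing more can be done
None
```

The yellow-capped motor is lying flat in the top drawer, the drawer is fully shut, and the job was handed in with the arm clear at about 51.5 s. One risk to the verdict: to check the drawer was fully closed, I pushed its handle with the fingertips to about 68 N at the wrist. That is within the 120 N wrist limit, but over 40 N if fingertip contact counts toward that limit.

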